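Put the open toiletry bottle away and snap its cap on

TASK

Stand the open green bottle upright in the empty cell of the wooden caddy (the one with the blue pad) and let go of it; then take the orange cap and press it straight down onto the bottle's neck until it clicks, and keep pressing until it is fully home. Finish while still holding the cap and pressing it firmly down: do not let go or back off at the end. Leave the two jars, the tumbler and the soap dish where they are.

Things in the scene. Friction and masses are not known exactly. Their poses are not given: they have to be found in the camera images.
- bottle: Open green plastic bottle with a pale label, loose, about 180 g, standing upright on the counter. Origin: centre of its underside, z up its axis. Round body 46 mm in diameter up to 94 mm, sloping shoulder to 100 mm, then a white neck 20 mm in diameter up to 118 mm. Four sprung round nubs stick out 3 mm from the neck at 109 mm height; they give way inwards.
- neck_top (a point): Centre of the top of the bottle's neck (118 mm above the bottle's underside), edge chamfered to 15.6 mm. The cap goes over it: its lip meets the nubs when the cap's underside is about 6 mm below this point; pushing on takes about 8 to 15 N, then it clicks, the force drops, and the cap is home on the neck's top with its underside 16 mm below this point.
- cap: Orange plastic snap cap, loose, about 25 g, standing on the counter open end down, closed crown up. Round, 36 mm in outer diameter, 30 mm high, any yaw will do. Origin: centre of its underside, z up its axis. The mouth is 22 mm wide through a lip 3 mm high; above the lip the bore is wider. Bore 16 mm deep in all. Once home it must be kept pressed with about 10 N or more.
- caddy: Wooden caddy fixed to the counter, 66 mm along x, 188 mm along y, outer walls 45 mm high, 5 mm thick, open on top; two 5 mm dividers (39 mm high) make three cells in a row along its y, centres 61 mm apart, 56 mm square inside. Origin: centre of its underside; inner floor 5 mm above the counter. Two cells hold a jar each, one is empty.
- pad: Thin round blue pad, 52 mm in diameter, flat on the floor of the caddy's empty cell (look only, no thickness to speak of): its origin is the centre of that cell's floor, 5 mm above the counter. Which cell is empty varies.
- jar_a: White ceramic jar with brass lid, 49 mm in diameter, 58 mm high, standing in a cell of the caddy. Origin at its underside. Leave it alone.
- jar_b: Amber glass jar with black lid, 49 mm in diameter, 56 mm high, standing in a cell of the caddy. Origin at its underside. Leave it alone.
- tumbler: Blue tumbler with two toothbrushes, 72 mm in diameter, 85 mm high (brushes to about 180 mm), on the counter. Origin at its underside. Leave it alone.
- soap_dish: White soap dish with a bar of yellow soap, 85 by 120 mm, 30 mm high, on the counter. Origin at its underside. Leave it alone.
Things that resemble listed ones, but are neither listed nor needed, are in the scene too. Leave any pink look-alike of the bottle alone. Of the things shaped like the cap, the orange one is meant.

How it is judged (in metres and radians):
On the way, in this order (a step that is already met when the one before it is completed fails the run):
1. the bottle stands upright in the empty cell, let go of (horizontal distance between bottle and pad below 0.012 m and z of bottle in the frame of caddy below 0.008 m and angle between bottle's own z axis and vertical below 0.1 rad and contact force between each of the arm, the fingers and bottle below 0.1 N and linear speed of bottle below 0.03 m/s), for 0.2 s.
2. the cap has clicked and is fully home on the neck of the bottle in its cell (horizontal distance between bottle and pad below 0.012 m and z of bottle in the frame of caddy below 0.008 m and angle between bottle's own z axis and vertical below 0.1 rad and z of cap in the frame of bottle below 0.1038 m and distance between cap and neck_top below 0.0185 m and angle between the z axis of cap and the z axis of bottle, either way round below 0.08 rad), for 0.2 s.
At the end, for the whole second after the job is handed in: The bottle stands upright (0.1 rad) on the floor of the empty cell, within 12 mm of its centre; the cap is home on the neck (within 1.8 mm, tilt under 0.08 rad); the fingers still hold the cap and press: over 6 N of bottle on caddy, over 4 N of cap on bottle (all of step 2 and contact force between the fingers and cap above 1 N and contact force between cap and bottle above 4 N and contact force between bottle and caddy above 6 N); the arm keeps its last pose, push and grip.
It fails at once if the white jar is pushed away or tipped (distance of jar_a from where it was at the start of the episode above 0.025 m or angle between jar_a's own z axis and vertical above 0.3 rad).
It fails at once if the amber jar is pushed away or tipped (distance of jar_b from where it was at the start of the episode above 0.025 m or angle between jar_b's own z axis and vertical above 0.3 rad).
It fails at once if the toothbrush tumbler is pushed away or tipped (distance of tumbler from where it was at the start of the episode above 0.025 m or angle between tumbler's own z axis and vertical above 0.3 rad).
It fails at once if the soap dish is pushed away or tipped (distance of soap_dish from where it was at the start of the episode above 0.025 m or angle between soap_dish's own z axis and vertical above 0.3 rad).
It also fails if it takes over 61 s, if anything falls off the work surface, if the arm or the gripper's body presses on something with over 40 N, if the wrist force passes 120 N, or if a joint passes its speed limit or range.

ROBOT

A 6-joint arm with a two-finger parallel gripper is mounted at the origin on the work surface. World frame = base frame: x ahead of the robot, y to its left, z up, the work surface at z = 0. Lengths are in mm, angles in rad, forces in N, time in s.
With the tool pointing down it reaches from about 350 to 975 mm from the base axis. Payload 7.1 kg.
Tool frame: the origin (TCP) lies at the very end of the fingers, on their centre line; the grasp point (between the pads) lies 19 mm behind it; y points along the fingers, x is the direction in which the jaws open and shut, and the axes are right-handed (so a half turn about y gives the same grasp; the last joint's range is limited). The gripper opens to 88 mm and grips with 3 to 60 N. Pads are 20 mm wide; open, the fingers measure 115 mm over their backs; the gripper's body (75 mm by 178 mm) begins 61 mm behind the grasp point.
Start: joints at [1.234, 0.423, 1.63, -0, 1.089, -0.019], TCP at [195.266, 593.697, 197.275] pointing down, gripper open.
Joint ranges: [-3, 3], [-0.9, 2.11], [0.09, 2.58], [-1.31, 4.45], [0.11, 2.69], [-2.54, 2.54]. Speed limits (rad/s): [2.39, 2.39, 3.01, 3.14, 3.14, 3.14].

INTERFACE

Orientations are given as a rotation vector (axis times angle).
In Python, from workcell import ctrl gives the robot as it stands. The module is installed in compiled form; this text tells all that it offers.
- The arm moves only by the tool jog_arm, never from a script. Its argument "steps" is a list of rows, each an object with "turn": the turn, a rotation vector about the world's x, y, z scaled (see below), a list of three; "dp": the shift along the world's x, y, z scaled (see below), a list of three; "claw": the opening, from 0 (shut) to 1 (fully open). In form: [{"turn": [wx, wy, wz], "dp": [x, y, z], "claw": claw}, ...]. A call has 1 to 12 rows; each row is the pose to reach, as a shift and turn from the pose measured when the call began, turning the shorter way round; what a row does not reach only later rows make up. The controller multiplies each number of a shift by 80 mm and each number of a turn by pi rad. A row lasts 1/12 s, in which the tool goes at most 41.7 mm and 7.16 degrees, less where a joint would pass 70% of its speed; a pose out of reach is approached as far as the arm can. A call with a number of a shift or a turn outside -1 to 1 is refused whole. A call with a gripper value outside its range is refused whole. The fingers move at their own pace and stop on an object; the grip force is fixed at half the most. Time passes only in rows, so rows that repeat a pose let the fingers close. It gives the time, the measured TCP pose, the force and the opening at its end, in the units of the state.
- ctrl.get_obs(): the state, without advancing time (a new reading comes with each control period).
- ctrl.get_image(name): name is "scene" or "side" or "wrist"; returns a dict with "img" (480x640x3 uint8, red, green, blue), "range_z" (480x640 float32, mm along the optical axis (not along the pixel's ray), 0 where there is no reading), "fovy" (degrees; the focal length in pixels is half the picture's height over the tangent of half this angle, whatever the lens; pixels are square), "cx", "cy" (the principal point, pixels), "camera_from_world" (4x4, takes a point from world to camera coordinates); the wrist camera has in their place "hand_eye" (4x4, takes a point from camera to tool coordinates, whose origin is the TCP and whose axes are the tool frame's). Camera axes: x right, y down, z forward; pixel columns grow to the right and rows downward; lengths in mm; the calibration is good to about 2 mm. A picture is of the moment at which its call begins: read the wrist's pose just before it.
- ctrl.close_job(): hands the job in, once; it reports no verdict.
The state is a dict: "t": time; "qpos": joint angles; "qvel": joint speeds; "joint_torque": joint torques, N m; "ee_pos": TCP position; "orientation": TCP orientation; "ft_force": force on the tool from outside, world axes, zero at the start; "moment": the same for the moment, N m; "width": finger opening in mm.
Only numpy, scipy, OpenCV 4.12 (cv2) and the standard library are available. Lean on these libraries where they do the work, as an engineer would, in place of code of your own. Each camera call takes 0.05 s, during which the arm holds its last target.

## Working session

There is one attempt and no reset: what is moved stays moved. The work goes in short steps, Python scripts to look and compute and a tool call to move; the robot and the scene stay as the last step left them, time stands still between calls to the robot, and variables do not carry over. Pictures are saved under pics/ and viewed, and the job is handed in when it is done.

Besides the shell and the picture viewer there is one more tool, called after ">>>" as name([rows], argument=value, ...), one row to a line, values as JSON. jog_arm: Moves the arm, as the interface text tells. Its arguments: {"type":"object","properties":{"steps":{"type":"array","items":{"type":"object","properties":{"turn":{"type":"array","items":{"type":"number"}},"dp":{"type":"array","items":{"type":"number"}},"claw":{"type":"number"}}}}},"required":["steps"]}

```bash
mkdir -p pics; cat > h.py <<'E'
import numpy as np,cv2
from workcell import ctrl
from scipy.spatial.transform import Rotation as R
def cam(name):
    o=ctrl.get_obs(); d=ctrl.get_image(name)
    f=240/np.tan(np.radians(d['fovy'])/2); d['f']=f
    if name=='wrist':
        T=np.eye(4);T[:3,:3]=R.from_rotvec(o['orientation']).as_matrix();T[:3,3]=o['ee_pos']
        d['W']=T@np.array(d['hand_eye'])
    else: d['W']=np.linalg.inv(np.array(d['camera_from_world']))
    return d
def save(d,n): cv2.imwrite('pics/'+n,cv2.cvtColor(d['img'],cv2.COLOR_RGB2BGR))
def ray(d,u,v):
    r=d['W'][:3,:3]@np.array([(u-d['cx'])/d['f'],(v-d['cy'])/d['f'],1.]); return d['W'][:3,3],r
def onz(d,u,v,z):
    c,r=ray(d,u,v); return c+r*(z-c[2])/r[2]
def pts(d):
    z=d['range_z']; v,u=np.mgrid[:480,:640]
    P=np.stack([(u-d['cx'])/d['f']*z,(v-d['cy'])/d['f']*z,z],-1)
    P=P@d['W'][:3,:3].T+d['W'][:3,3]; P[z<=0]=np.nan; return P
E
python3 - <<'E'
from h import *
for n in ['scene','side','wrist']:
    d=cam(n);save(d,n+'0.png');print(n,d['fovy'],d['cx'],d['cy'],d['W'].round(3).tolist())
print(ctrl.get_obs())
E
```

```text
scene 50.25705989318811 322.07626146344063 243.8442294586277 [[-0.751, 0.444, -0.488, 961.363], [0.66, 0.484, -0.575, 446.846], [-0.019, -0.754, -0.656, 699.847], [0.0, 0.0, 0.0, 1.0]]
side 55.22377339171718 322.28176214805666 232.03277468900365 [[0.957, -0.176, 0.229, 338.047], [-0.289, -0.59, 0.754, -744.469], [0.002, -0.788, -0.616, 620.793], [0.0, 0.0, 0.0, 1.0]]
wrist 68.10214465519324 321.70261524632485 239.93506302120457 [[0.311, 0.907, 0.283, 117.493], [0.95, -0.297, -0.094, 618.764], [-0.001, 0.298, -0.955, 384.061], [0.0, 0.0, 0.0, 1.0]]
{'t': 0.15, 'qpos': array([ 1.23402031e+00,  4.23675773e-01,  1.63046208e+00, -8.29440762e-06,
        1.08859620e+00, -1.89707939e-02]), 'qvel': array([ 0.0012535 , -0.00112433, -0.00205958,  0.00032708, -0.00156772,
        0.00026398]), 'joint_torque': array([-1.05356341e-04, -5.44982386e+01, -2.73918110e+01,  6.44162879e-02,
        2.04931945e-02, -6.00392900e-05]), 'ee_pos': array([195.11833257, 593.30456691, 196.6943247 ]), 'orientation': array([-1.34362312, -0.97129794,  0.97284475]), 'ft_force': array([ 0.09764692,  0.12821337, -1.18298923]), 'moment': array([0.01682048, 0.02226012, 0.02605799]), 'width': 87.79456781645526}
```

View pics/scene0.png

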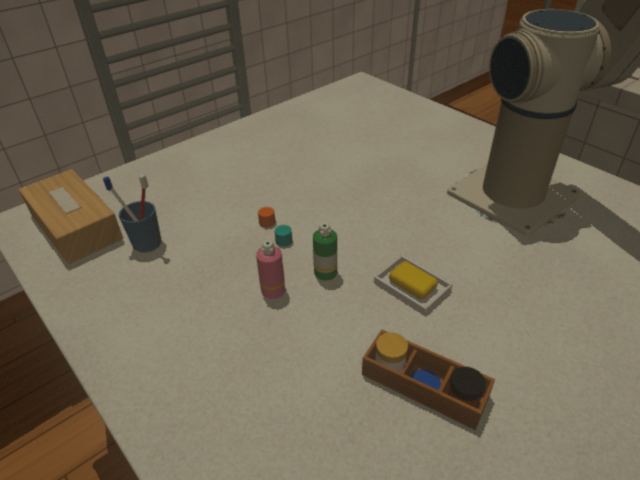

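View pics/side0.png

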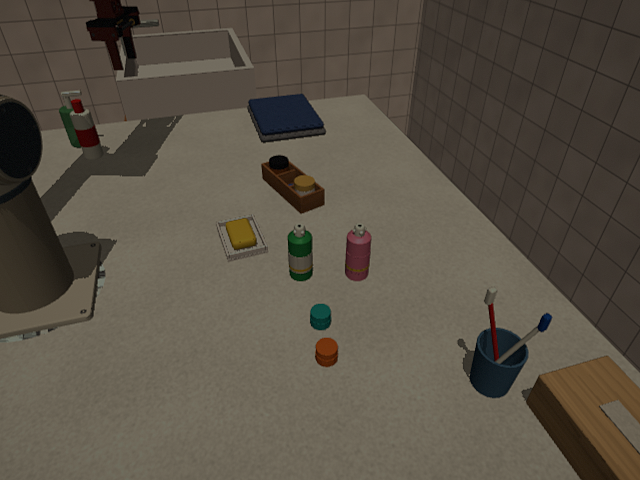

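View pics/wrist0.png

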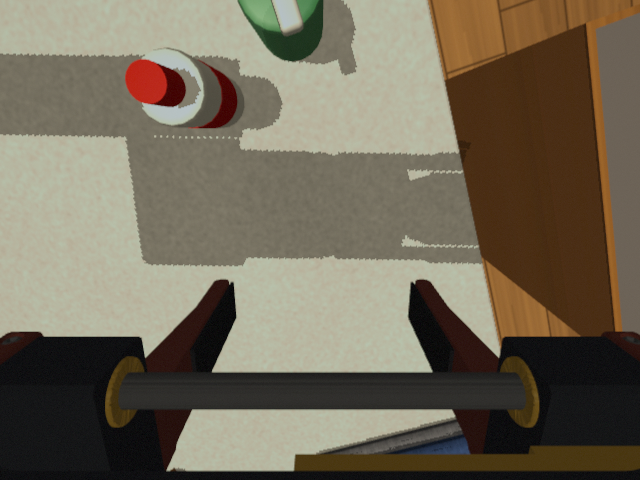

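Scene picture: the green bottle is at (325,252) and its pink look-alike at (271,270). The orange cap is at (267,217) and the teal look-alike cap at (284,235). The caddy is at (427,377), with the blue pad in its middle cell. Side picture: green bottle (300,252), pink (358,252), green pump dispenser (70,120), orange cap (326,352), teal (320,316). I choose the green bottle at (325,252)/(300,252) and the orange cap at (267,217)/(326,352).

```bash
cat > m.py <<'E'
from h import *
D={n:cam(n) for n in ['scene','side']}
rng={'green':((45,110,30),(75,255,255)),'orange':((3,170,120),(14,255,255)),'teal':((80,120,50),(95,255,255)),'pink':((160,80,60),(179,255,255)),'blue':((108,150,60),(125,255,255)),'yellow':((18,150,80),(30,255,255))}
win={'scene':(200,200,520,430),'side':(200,130,400,400)}
for n,d in D.items():
    hsv=cv2.cvtColor(d['img'],cv2.COLOR_RGB2HSV);P=pts(d)
    x0,y0,x1,y1=win[n]
    for c,(a,b) in rng.items():
        m=cv2.inRange(hsv,a,b);w=np.zeros_like(m);w[y0:y1,x0:x1]=m[y0:y1,x0:x1]
        k,l,s,ce=cv2.connectedComponentsWithStats(w)
        for i in range(1,k):
            if s[i,4]<40: continue
            p=P[l==i];p=p[np.isfinite(p[:,0])]
            print(n,c,s[i].tolist(),ce[i].round(1).tolist(),'min',np.percentile(p,2,0).round(0),'max',np.percentile(p,98,0).round(0))
# caddy top rim: points at height 40-50
for n,d in D.items():
    P=pts(d);hsv=cv2.cvtColor(d['img'],cv2.COLOR_RGB2HSV)
    x0,y0,x1,y1=win[n]
    Z=P[...,2].copy();ok=np.zeros(Z.shape,bool);ok[y0:y1,x0:x1]=True
    print(n,'table z',np.nanmedian(Z[ok]))
    for lab,lo,hi in [('neck',108,125)]:
        m=ok&(Z>lo)&(Z<hi)
        k,l,s,ce=cv2.connectedComponentsWithStats(m.astype(np.uint8))
        for i in range(1,k):
            if s[i,4]>8:print(n,lab,ce[i].round(1),s[i,4],P[l==i].mean(0).round(1),P[l==i].max(0).round(1),P[l==i].min(0).round(1))
    m=ok&(Z>41)&(Z<48)
    k,l,s,ce=cv2.connectedComponentsWithStats(m.astype(np.uint8))
    for i in range(1,k):
        if s[i,4]>40:
            q=P[l==i][:,:2].astype(np.float32);print(n,'rim',ce[i].round(1),s[i,4],cv2.minAreaRect(q),np.median(P[l==i][:,2]))
for n,b in [('scene',(230,190,350,310)),('side',(270,210,390,380))]:
    x0,y0,x1,y1=b;im=cv2.resize(D[n]['img'][y0:y1,x0:x1],None,fx=4 if n=='scene' else 3,fy=4 if n=='scene' else 3,interpolation=cv2.INTER_CUBIC)
    cv2.imwrite(f'pics/crop_{n}.png',im[...,::-1])
E
python3 m.py
```

```text
scene green [314, 231, 22, 24, 222] [324.2, 239.7] min [ 481. -110.   74.] max [514. -75. 102.]
scene orange [259, 208, 15, 9, 103] [265.7, 211.7] min [ 469. -313.   28.] max [ 497. -286.   34.]
scene teal [275, 226, 16, 10, 123] [282.7, 230.5] min [ 481. -240.   29.] max [ 510. -211.   33.]
scene pink [257, 247, 24, 17, 196] [268.4, 256.1] min [ 583. -140.   93.] max [ 619. -107.  101.]
scene blue [415, 371, 25, 18, 196] [427.8, 378.7] min [526. 179.   4.] max [547. 214.   9.]
scene yellow [390, 261, 48, 38, 1024] [413.1, 279.2] min [376.   6.  15.] max [423.  82.  33.]
scene yellow [376, 333, 32, 29, 693] [391.5, 346.1] min [544. 116.  53.] max [586. 162.  66.]
side green [288, 231, 24, 26, 471] [299.5, 244.2] min [ 469. -122.   65.] max [509. -91. 100.]
side green [291, 270, 20, 11, 129] [300.7, 276.0] min [ 469. -123.    3.] max [ 505. -108.   21.]
side teal [311, 304, 20, 24, 283] [320.3, 312.9] min [ 477. -247.    9.] max [ 506. -213.   31.]
side pink [347, 231, 24, 38, 717] [358.0, 250.5] min [ 573. -153.   35.] max [ 612. -123.   99.]
side pink [347, 270, 21, 11, 153] [356.6,
[... 1165 characters left out ...]
 477.8 -111.7  108.1]
side neck [359.4 228.5] 95 [ 594.2 -133.2  114.3] [ 605.6 -121.5  119. ] [ 583.4 -143.   108.1]
side rim [292.4 182.7] 288 ((544.1915283203125, 195.39166259765625), (68.34017944335938, 194.60528564453125), 18.05865478515625) 43.28468253248667
side rim [297.  168.7] 44 ((567.4457397460938, 226.4213409423828), (7.422244071960449, 78.6792221069336), 16.610937118530273) 42.81413836775533
side rim [300.1 262.7] 72 ((485.9093322753906, -111.93311309814453), (21.982242584228516, 45.87197494506836), 71.7143325805664) 44.48426719954006
side rim [357.4 262.6] 68 ((590.2957763671875, -144.96566772460938), (16.0358829498291, 43.78139877319336), 72.00634002685547) 44.732553415295286
```

View pics/crop_side.png

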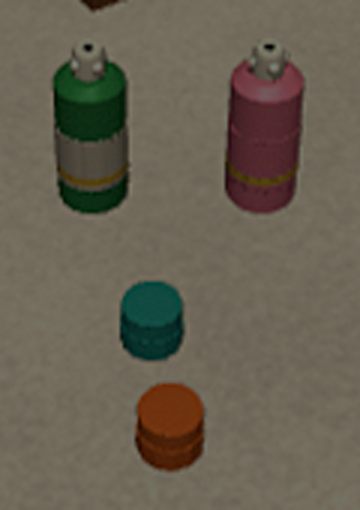

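>>> jog_arm([
  {"dp":[0.5,-0.5,0.3],"turn":[0,0,-0.04],"claw":1},
  {"dp":[1,-1,0.6],"turn":[0,0,-0.08],"claw":1},
  {"dp":[1,-1,0.6],"turn":[0,0,-0.12],"claw":1},
  {"dp":[1,-1,0.6],"turn":[0,0,-0.16],"claw":1},
  {"dp":[1,-1,0.6],"turn":[0,0,-0.2],"claw":1},
])

```text
t: 0.67
ee_pos: [277.0, 512.6, 246.2]
orientation: [-1.515, -0.485, 0.484]
ft_force: [0.0, 0.8, -0.5]
width: 88.2
```

The crop shows the green bottle at left, the pink one at right, and the orange cap below the teal one, so the choice holds.

>>> jog_arm([
  {"dp":[0.5,-0.5,0],"turn":[0,0,-0.04],"claw":1},
  {"dp":[1,-1,0],"turn":[0,0,-0.07],"claw":1},
  {"dp":[1,-1,0],"turn":[0,0,-0.1],"claw":1},
])

```text
t: 0.92
ee_pos: [358.0, 431.0, 246.3]
orientation: [-1.557, -0.237, 0.234]
ft_force: [-0.1, -0.3, 0.3]
width: 88.3
```

>>> jog_arm([
  {"dp":[0.5,-0.5,0],"claw":1},
  {"dp":[1,-1,0],"claw":1},
  {"dp":[1,-1,0],"claw":1},
])

```text
invalid input at $.steps[0]: expected keys turn, dp, claw
```

>>> jog_arm([
  {"dp":[0.5,-0.5,0],"claw":1},
  {"dp":[1,-1,0],"claw":1},
  {"dp":[1,-1,0],"claw":1},
])

```text
invalid input at $.steps[0]: expected keys turn, dp, claw
```

>>> jog_arm([
  {"dp":[0,-0.5,0],"claw":1},
  {"dp":[0.3,-1,0],"claw":1},
  {"dp":[0.3,-1,0],"claw":1},
  {"dp":[0.3,-1,0],"claw":1},
])

```text
invalid input at $.steps[0]: expected keys turn, dp, claw
```

```bash
python3 - <<'E'
from h import *
d=cam('wrist');save(d,'w1.png');print(d['W'].round(3).tolist());o=ctrl.get_obs()
print(o['t'],o['ee_pos'],R.from_rotvec(o['orientation']).as_matrix().round(4).tolist())
E
```

```text
[[0.955, 0.283, 0.09, 333.768], [0.297, -0.912, -0.283, 508.865], [0.002, 0.297, -0.955, 433.808], [0.0, 0.0, 0.0, 1.0]]
0.9667 [361.11071609 427.89919911 246.27721143] [[0.9576, 0.0027, -0.288], [0.288, -0.0009, 0.9576], [0.0023, -1.0, -0.0017]]
```

View pics/w1.png

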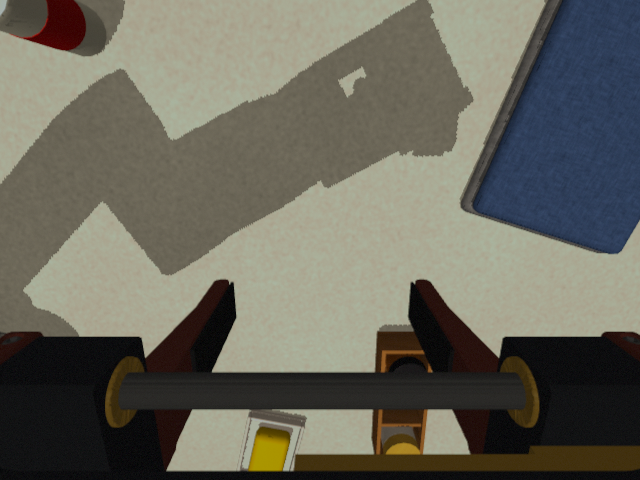

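>>> jog_arm([
  {"dp":[0.5,-0.5,0],"turn":[0,0,0],"claw":1},
  {"dp":[1,-1,0],"turn":[0,0,0],"claw":1},
  {"dp":[1,-1,0],"turn":[0,0,0],"claw":1},
])

```text
t: 1.22
ee_pos: [442.2, 346.4, 246.3]
orientation: [-1.56, -0.232, 0.228]
ft_force: [0.0, -0.7, -0.3]
width: 88.0
```

>>> jog_arm([
  {"dp":[0.5,-0.5,0],"turn":[0,0,0],"claw":1},
  {"dp":[1,-1,0],"turn":[0,0,0],"claw":1},
  {"dp":[1,-1,0],"turn":[0,0,0],"claw":1},
])

```text
t: 1.47
ee_pos: [523.9, 264.2, 246.4]
orientation: [-1.56, -0.232, 0.227]
ft_force: [0.1, 1.5, 0.2]
width: 87.8
```

>>> jog_arm([
  {"dp":[0,-0.5,0],"turn":[0,0,0],"claw":1},
  {"dp":[0.4,-1,0],"turn":[0,0,0],"claw":1},
  {"dp":[0.4,-1,0],"turn":[0,0,0],"claw":1},
])

```text
t: 1.72
ee_pos: [558.0, 180.0, 246.5]
orientation: [-1.562, -0.23, 0.224]
ft_force: [0.3, -0.3, -0.1]
width: 87.8
```

>>> jog_arm([
  {"dp":[0,-0.5,0],"turn":[0,0,0],"claw":1},
  {"dp":[0.3,-1,0],"turn":[0,0,0],"claw":1},
  {"dp":[0.3,-1,0],"turn":[0,0,0],"claw":1},
  {"dp":[0.3,-1,0],"turn":[0,0,0],"claw":1},
])

```text
t: 2.05
ee_pos: [583.0, 98.3, 246.4]
orientation: [-1.562, -0.228, 0.221]
ft_force: [0.0, 0.1, -0.3]
width: 87.6
```

```bash
python3 - <<'E'
from h import *
d=cam('wrist');save(d,'w2.png');o=ctrl.get_obs()
print(o['t'],o['ee_pos'])
np.save('w2.npy',{k:np.array(v) for k,v in d.items()},allow_pickle=True)
E
```

```text
2.1 [582.19835665  99.75702752 246.28845241]
```

View pics/w2.png

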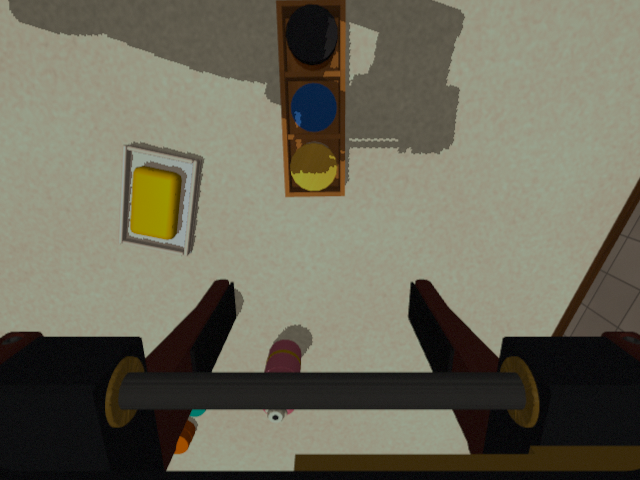

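```bash
cat > pad.py <<'E'
from h import *
import sys
def pad(d):
    hsv=cv2.cvtColor(d['img'],cv2.COLOR_RGB2HSV)
    m=cv2.inRange(hsv,(105,130,50),(125,255,255)); m[:60]=0;m[180:]=0;m[:,:270]=0;m[:,360:]=0
    k,l,s,ce=cv2.connectedComponentsWithStats(m);i=1+np.argmax(s[1:,4])
    c=max(cv2.findContours((l==i).astype(np.uint8),cv2.RETR_EXTERNAL,cv2.CHAIN_APPROX_NONE)[0],key=len)
    h=cv2.convexHull(c)
    w=np.array([onz(d,u,v,5.)[:2] for u,v in h[:,0]],np.float32)
    print('pad area',s[i].tolist(),'circle',cv2.minEnclosingCircle(w),'ell',cv2.fitEllipse(w))
    P=pts(d)[:260];Z=P[...,2];print('pad depth z',np.nanmedian(pts(d)[l==i],0))
    ok=np.zeros(Z.shape,bool);ok[:,250:380]=1
    q=P[ok&(abs(Z-45)<4)]
    print('rim z',np.median(q[:,2]),len(q))
    hsv=hsv[:260];br=cv2.inRange(hsv,(5,100,40),(17,255,255))>0
    q=P[ok&(abs(Z-45)<3)&br][:,:2].astype(np.float32);r=cv2.minAreaRect(q);print(r)
    # image-only outline: brown contour onto z=45
    print(P[ok&(abs(Z-45)<3)&br].min(0))
    return l==i
if __name__=='__main__':
    d=np.load('w2.npy',allow_pickle=True).item();d['f']=float(d['f']);pad(d)
E
python3 pad.py
```

```text
pad area [291, 83, 45, 48, 1700] circle ((546.0037841796875, 196.09889221191406), 25.627477645874023) ell ((546.0462646484375, 196.156494140625), (50.72673797607422, 50.89704513549805), 78.26435089111328)
pad depth z [545.8611161  196.54910712   5.70727162]
rim z 44.90740054770117 2652
((545.6502075195312, 196.29592895507812), (65.92855072021484, 188.09327697753906), 17.223594665527344)
[487.27410856  97.44303188  42.00064331]
```

>>> jog_arm([
  {"dp":[0,-0.5,0],"turn":[0,0,0],"claw":1},
  {"dp":[-0.2,-1,0],"turn":[0,0,0],"claw":1},
  {"dp":[-0.2,-1,0],"turn":[0,0,0],"claw":1},
])

```text
t: 2.35
ee_pos: [563.8, 17.4, 245.9]
orientation: [-1.563, -0.226, 0.224]
ft_force: [-0.0, -0.6, -0.7]
width: 87.9
```

>>> jog_arm([
  {"dp":[0,-0.5,0],"turn":[0,0,0],"claw":1},
  {"dp":[-0.2,-1,0],"turn":[0,0,0],"claw":1},
  {"dp":[-0.2,-1,0],"turn":[0,0,0],"claw":1},
])

```text
t: 2.6
ee_pos: [545.8, -65.1, 245.6]
orientation: [-1.564, -0.224, 0.224]
ft_force: [-1.2, -0.1, 0.0]
width: 87.8
```

>>> jog_arm([
  {"dp":[0,-0.5,0],"turn":[0,0,0],"claw":1},
  {"dp":[-0.2,-1,0],"turn":[0,0,0],"claw":1},
  {"dp":[-0.2,-1,0],"turn":[0,0,0],"claw":1},
  {"dp":[-0.2,-1,0],"turn":[0,0,0],"claw":1},
])

```text
t: 2.93
ee_pos: [529.5, -144.8, 245.6]
orientation: [-1.563, -0.222, 0.223]
ft_force: [1.3, 0.1, 0.6]
width: 87.8
```

```bash
python3 - <<'E'
from h import *
d=cam('wrist');save(d,'w3.png');o=ctrl.get_obs()
print(o['t'],o['ee_pos'])
np.save('w3.npy',{k:np.array(v) for k,v in d.items()},allow_pickle=True)
E
```

```text
2.9833 [ 529.93591509 -143.81235958  245.65463322]
```

>>> jog_arm([
  {"dp":[0,-0.4,0],"turn":[0,0,0],"claw":1},
  {"dp":[0,-0.8,0],"turn":[0,0,0],"claw":1},
  {"dp":[0,-0.8,0],"turn":[0,0,0],"claw":1},
  {"dp":[0,-0.8,0],"turn":[0,0,0],"claw":1},
])

```text
t: 3.32
ee_pos: [530.7, -206.6, 245.5]
orientation: [-1.562, -0.224, 0.223]
ft_force: [0.2, -0.1, -1.0]
width: 88.3
```

```bash
python3 - <<'E'
from h import *
d=cam('wrist');save(d,'w4.png');o=ctrl.get_obs()
print(o['t'],o['ee_pos'])
np.save('w4.npy',{k:np.array(v) for k,v in d.items()},allow_pickle=True)
cv2.imwrite('pics/w34.png',np.hstack([cv2.resize(np.load(f'w{i}.npy',allow_pickle=True).item()['img'],(400,300))[...,::-1] for i in (3,4)]))
E
```

```text
3.3667 [ 530.4313847  -205.96199748  245.42956287]
```

View pics/w34.png

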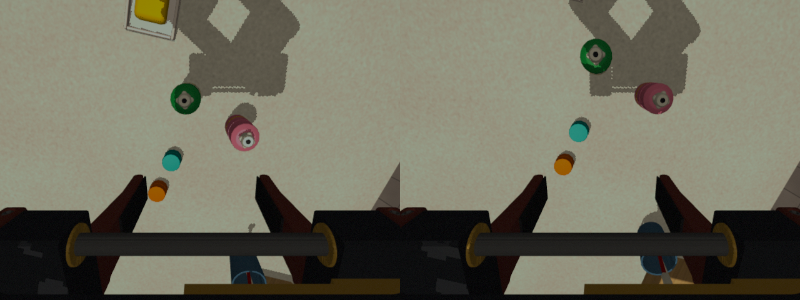

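Left half (first wrist view): bottle (185,98), pink (241,133), teal (172,160), orange (157,190). Right half (second view): bottle (596,56), pink (655,97), teal (579,131), orange (563,163). The full-size pixels are double these.

```bash
cat > bot.py <<'E'
from h import *
def comp(d,lo,hi,near,r=60,minA=20):
    hsv=cv2.cvtColor(d['img'],cv2.COLOR_RGB2HSV);m=cv2.inRange(hsv,lo,hi)
    w=np.zeros_like(m);cv2.circle(w,near,r,255,-1);m&=w
    k,l,s,ce=cv2.connectedComponentsWithStats(m);i=1+np.argmax(s[1:,4]);return l==i,ce[i],s[i]
def tri(ds,uv):
    A=np.zeros((3,3));b=np.zeros(3)
    for d,(u,v) in zip(ds,uv):
        c,r=ray(d,u,v);r=r/np.linalg.norm(r);M=np.eye(3)-np.outer(r,r);A+=M;b+=M@c
    return np.linalg.solve(A,b)
if __name__=='__main__':
    ds=[np.load(f'w{i}.npy',allow_pickle=True).item() for i in (3,4)]
    hole=[];orr=[]
    for j,(d,nb,no) in enumerate(zip(ds,[(370,198),(392,112)],[(314,380),(326,326)])):
        P=pts(d)
        img=d['img'];x,y=nb
        g=cv2.cvtColor(img,cv2.COLOR_RGB2GRAY)
        # neck: high points by depth
        Z=P[...,2];w=np.zeros(Z.shape,np.uint8);cv2.circle(w,nb,50,1,-1)
        m=(w>0)&(Z>115)&(Z<122);print('neck top pts',m.sum(),P[m].mean(0).round(2),np.ptp(P[m],axis=0).round(1))
        dark=((g<45)&m);vv,uu=np.nonzero(dark);print('hole',len(uu),uu.mean() if len(uu) else 0,vv.mean() if len(uu) else 0)
        vv,uu=np.nonzero(m);c=(uu.mean(),vv.mean());hole.append(c);print('neck ray z118',onz(d,*c,118).round(2))
        gm,ce,s=comp(d,(45,80,20),(85,255,255),nb);print('green',s.tolist(),'maxz',np.nanpercentile(Z[gm],[50,95,99]).round(1))
        om,ce,s=comp(d,(3,150,80),(16,255,255),no,40)
        t=om&(Z>27)&(Z<34);vv,uu=np.nonzero(t);print('orange',s.tolist(),'top pts',t.sum(),P[t].mean(0).round(2),np.ptp(P[t],axis=0).round(1),'z',np.median(Z[t]))
        hull=cv2.convexHull(np.argwhere(t)[:,::-1].astype(np.int32))
        cw=np.array([onz(d,u,v,30.)[:2] for u,v in hull[:,0]],np.float32);print('orange circ',cv2.minEnclosingCircle(cw))
        M=cv2.moments(hull);orr.append((M['m10']/M['m00'],M['m01']/M['m00']))
    print('tri neck',tri(ds,hole).round(2),'tri cap top',tri(ds,orr).round(2))
E
python3 bot.py
```

```text
neck top pts 316 [ 595.98 -128.12  117.6 ] [18.7 18.4  4.9]
hole 28 397.0 226.57142857142858
neck ray z118 [ 595.87 -128.02  118.  ]
green [317, 169, 2, 2, 2] maxz [94.2 94.6 94.6]Traceback (most recent call last):
  File "bot.py", line 24, in <module>
    om,ce,s=comp(d,(3,150,80),(16,255,255),no,40)
            ~~~~^^^^^^^^^^^^^^^^^^^^^^^^^^^^^^^^^
  File "bot.py", line 5, in comp
    k,l,s,ce=cv2.connectedComponentsWithStats(m);i=1+np.argmax(s[1:,4]);return l==i,ce[i],s[i]
                                                     ~~~~~~~~~^^^^^^^^^
    return _wrapfunc(a, 'argmax', axis=axis, out=out, **kwds)
    return bound(*args, **kwds)
ValueError: attempt to get argmax of an empty sequence
```

Composite scale is 400/640, so the factor is 1.6, not 2.

```bash
sed -i 's/\[(370,198),(392,112)\],\[(314,380),(326,326)\]/[(296,157),(314,90)],[(251,304),(261,261)]/; s/nb,50,1,-1/nb,35,1,-1/' bot.py; python3 bot.py
```

```text
neck top pts 368 [491.51 -98.06 117.5 ] [18.8 18.8  5.2]
hole 43 294.4186046511628 160.97674418604652
neck ray z118 [491.53 -97.99 118.  ]
green [273, 133, 48, 50, 1367] maxz [ 97.7 100.6 106.2]
orange [237, 298, 29, 25, 185] top pts 173 [ 483.53 -306.86   29.64] [34.3 35.1  4.2] z 29.613024673318534
orange circ ((481.58770751953125, -302.6066589355469), 17.564382553100586)
neck top pts 439 [491.43 -98.45 117.55] [18.6 18.7  4.8]
hole 52 312.61538461538464 86.53846153846153
neck ray z118 [491.45 -98.47 118.  ]
green [288, 62, 51, 56, 1616] maxz [ 97.7 100.7 102.3]
orange [247, 253, 29, 18, 49] top pts 45 [ 482.   -292.17   29.25] [34.3 17.6  3.4] z 29.202164132668997
orange circ ((481.633544921875, -300.8880920410156), 17.16288948059082)
tri neck [491.37 -98.24 115.56] tri cap top [ 484.21 -277.2    72.72]
```

>>> jog_arm([
  {"dp":[-0.24,0.4,0],"turn":[0,0,0],"claw":1},
  {"dp":[-0.48,0.8,0],"turn":[0,0,0],"claw":1},
  {"dp":[-0.487,0.9,0],"turn":[0,0,0],"claw":1},
  {"dp":[-0.487,0.9,0],"turn":[0,0,0],"claw":1},
])

```text
t: 3.7
ee_pos: [490.8, -130.4, 245.6]
orientation: [-1.561, -0.227, 0.228]
ft_force: [-0.1, -0.0, 0.7]
width: 87.8
```

>>> jog_arm([
  {"dp":[0,0.2,0],"turn":[0,0,0],"claw":1},
  {"dp":[0,0.44,0],"turn":[0,0,0],"claw":1},
  {"dp":[0,0.44,0],"turn":[0,0,0],"claw":1},
  {"dp":[0,0.44,0],"turn":[0,0,0],"claw":1},
  {"dp":[0,0.44,0],"turn":[0,0,0],"claw":1},
  {"dp":[0,0.44,0],"turn":[0,0,0],"claw":1},
])

```text
t: 4.2
ee_pos: [491.2, -95.8, 245.6]
orientation: [-1.561, -0.227, 0.227]
ft_force: [0.6, 0.0, 0.4]
width: 87.9
```

```bash
python3 - <<'E'
from h import *
o=ctrl.get_obs();print(o['t'],o['ee_pos'],R.from_rotvec(o['orientation']).as_matrix().round(4).tolist(),o['ft_force'],o['moment'])
E
```

```text
4.2 [491.24792213 -95.81773373 245.59299794] [[0.9584, 0.0001, -0.2854], [0.2854, -0.0022, 0.9584], [-0.0005, -1.0, -0.0022]] [0.64172518 0.01328203 0.35005556] [ 0.00627731  0.01251037 -0.01566369]
```

>>> jog_arm([
  {"dp":[0,-0.03,-0.3],"turn":[0,0,0],"claw":1},
  {"dp":[0,-0.03,-0.6],"turn":[0,0,0],"claw":1},
  {"dp":[0,-0.03,-0.9],"turn":[0,0,0],"claw":1},
  {"dp":[0,-0.03,-1],"turn":[0,0,0],"claw":1},
])

```text
t: 4.53
ee_pos: [489.5, -98.6, 162.8]
orientation: [-1.56, -0.223, 0.23]
ft_force: [0.4, 1.0, 0.7]
width: 87.7
```

>>> jog_arm([
  {"dp":[0,0,-0.3],"turn":[0,0,0],"claw":1},
  {"dp":[0,0,-0.6],"turn":[0,0,0],"claw":1},
  {"dp":[0,0,-0.9],"turn":[0,0,0],"claw":1},
  {"dp":[0,0,-0.9],"turn":[0,0,0],"claw":1},
  {"dp":[0,0,-0.9],"turn":[0,0,0],"claw":1},
])

```text
t: 4.95
ee_pos: [489.0, -98.9, 90.5]
orientation: [-1.559, -0.221, 0.231]
ft_force: [-0.4, -0.7, 0.3]
width: 87.6
```

```bash
python3 - <<'E'
from h import *
d=cam('wrist');save(d,'w5.png');save(cam('side'),'s5.png');o=ctrl.get_obs();print(o['t'],o['ee_pos'],o['ft_force'])
E
```

```text
5.05 [490.59638223 -99.12482268  92.0875798 ] [0.60551735 0.1872484  0.04549293]
```

View pics/w5.png

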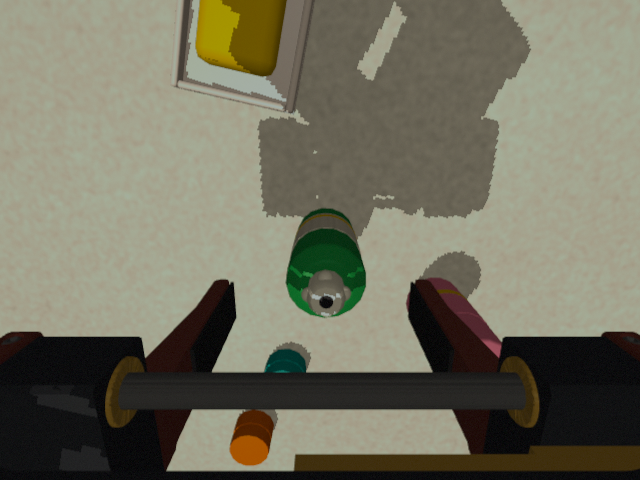

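The wrist view shows the green bottle centred between the fingers, neck at (326,300). The pink bottle lies outside the right finger.

>>> jog_arm([
  {"dp":[0.01,0.01,-0.2],"turn":[0,0,0],"claw":1},
  {"dp":[0.01,0.01,-0.44],"turn":[0,0,0],"claw":1},
  {"dp":[0.01,0.01,-0.44],"turn":[0,0,0],"claw":1},
  {"dp":[0.01,0.01,-0.44],"turn":[0,0,0],"claw":1},
  {"dp":[0.01,0.01,-0.44],"turn":[0,0,0],"claw":0.35},
  {"dp":[0.01,0.01,-0.44],"turn":[0,0,0],"claw":0.35},
  {"dp":[0.01,0.01,-0.44],"turn":[0,0,0],"claw":0.35},
  {"dp":[0.01,0.01,-0.44],"turn":[0,0,0],"claw":0.35},
  {"dp":[0.01,0.01,-0.44],"turn":[0,0,0],"claw":0.35},
  {"dp":[0.01,0.01,-0.44],"turn":[0,0,0],"claw":0.35},
  {"dp":[0.01,0.01,-0.44],"turn":[0,0,0],"claw":0.35},
  {"dp":[0.01,0.01,-0.44],"turn":[0,0,0],"claw":0.35},
])

```text
t: 6.05
ee_pos: [491.4, -98.3, 57.0]
orientation: [-1.56, -0.224, 0.228]
ft_force: [-0.4, 0.3, 2.5]
width: 44.9
```

```bash
python3 - <<'E'
from h import *
d=cam('wrist');save(d,'w6.png');o=ctrl.get_obs();print(o['t'],o['ee_pos'],o['ft_force'],o['width'])
E
```

```text
6.1 [491.42879079 -98.35349226  57.00547872] [-0.23540937 -0.1328466   2.95076014] 45.01300565381279
```

View pics/w6.png

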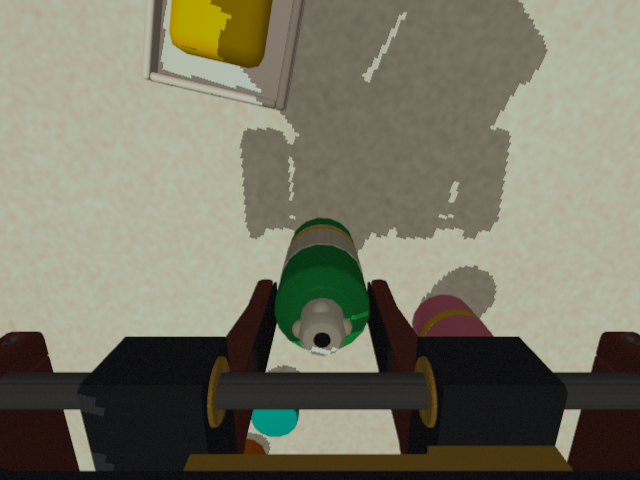

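Bottle gripped at 45 mm width. Lift.

>>> jog_arm([
  {"dp":[0,0,0.1],"turn":[0,0,0],"claw":0.2},
  {"dp":[0,0,0.3],"turn":[0,0,0],"claw":0.2},
  {"dp":[0,0,0.5],"turn":[0,0,0],"claw":0.2},
  {"dp":[0,0,0.7],"turn":[0,0,0],"claw":0.2},
  {"dp":[0,0,0.9],"turn":[0,0,0],"claw":0.2},
  {"dp":[0,0,1],"turn":[0,0,0],"claw":0.2},
  {"dp":[0,0,1],"turn":[0,0,0],"claw":0.2},
])

```text
t: 6.68
ee_pos: [492.5, -98.6, 138.7]
orientation: [-1.562, -0.226, 0.226]
ft_force: [0.2, -0.5, -2.4]
width: 45.3
```

>>> jog_arm([
  {"dp":[0.03,0.2,0.1],"turn":[0,0,0],"claw":0.2},
  {"dp":[0.08,0.4,0.3],"turn":[0,0,0],"claw":0.2},
  {"dp":[0.12,0.6,0.3],"turn":[0,0,0],"claw":0.2},
  {"dp":[0.16,0.8,0.3],"turn":[0,0,0],"claw":0.2},
  {"dp":[0.2,1,0.3],"turn":[0,0,0],"claw":0.2},
  {"dp":[0.2,1,0.3],"turn":[0,0,0],"claw":0.2},
])

```text
t: 7.18
ee_pos: [508.3, -16.5, 161.9]
orientation: [-1.56, -0.227, 0.228]
ft_force: [-0.6, -1.0, -2.8]
width: 45.1
```

>>> jog_arm([
  {"dp":[0.04,0.2,0],"turn":[0,0,0],"claw":0.2},
  {"dp":[0.08,0.4,0],"turn":[0,0,0],"claw":0.2},
  {"dp":[0.12,0.6,0],"turn":[0,0,0],"claw":0.2},
  {"dp":[0.16,0.8,0],"turn":[0,0,0],"claw":0.2},
  {"dp":[0.2,1,0],"turn":[0,0,0],"claw":0.2},
  {"dp":[0.2,1,0],"turn":[0,0,0],"claw":0.2},
])

```text
t: 7.68
ee_pos: [524.3, 64.9, 161.1]
orientation: [-1.56, -0.228, 0.23]
ft_force: [0.4, -1.1, -2.1]
width: 45.3
```

>>> jog_arm([
  {"dp":[0.04,0.2,0],"turn":[0,0,0],"claw":0.2},
  {"dp":[0.08,0.4,0],"turn":[0,0,0],"claw":0.2},
  {"dp":[0.12,0.6,0],"turn":[0,0,0],"claw":0.2},
  {"dp":[0.16,0.8,0],"turn":[0,0,0],"claw":0.2},
  {"dp":[0.2,1,0],"turn":[0,0,0],"claw":0.2},
  {"dp":[0.2,1,0],"turn":[0,0,0],"claw":0.2},
])

```text
t: 8.18
ee_pos: [540.6, 145.9, 160.5]
orientation: [-1.56, -0.228, 0.231]
ft_force: [-0.7, -0.5, -1.1]
width: 45.3
```

```bash
python3 - <<'E'
from h import *
d=cam('wrist');save(d,'w7.png');o=ctrl.get_obs();print(o['t'],o['ee_pos'],o['ft_force'],o['width'])
M=R.from_rotvec(o['orientation']).as_matrix();print(M.round(4).tolist())
E
```

```text
8.2333 [540.05970124 144.72169977 160.37360763] [-0.47531853  0.46507868 -1.79663994] 45.3638614836555
[[0.9574, -0.0021, -0.2886], [0.2886, -0.002, 0.9574], [-0.0026, -1.0, -0.0013]]
```

View pics/w7.png

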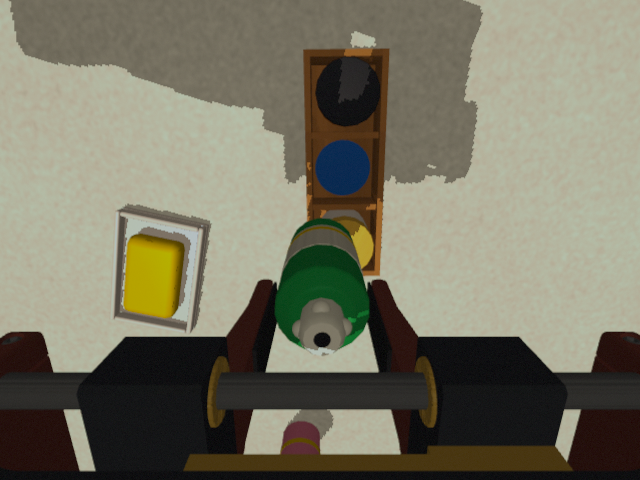

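```bash
python3 - <<'E'
from h import *
import pad
d=cam('wrist');o=ctrl.get_obs();tcp=o['ee_pos'];print(o['t'],tcp)
P=pts(d);Z=P[...,2];w=np.zeros(Z.shape,np.uint8);cv2.circle(w,(322,335),40,1,-1)
z=Z[w>0];print(np.nanpercentile(z,[50,90,97,99]))
top=np.nanpercentile(z,97);m=(w>0)&(abs(Z-top)<3);print('neck top',m.sum(),P[m].mean(0)-tcp,np.ptp(P[m],axis=0),top-tcp[2])
hsv=cv2.cvtColor(d['img'],cv2.COLOR_RGB2HSV)
mm=cv2.inRange(hsv,(105,130,50),(125,255,255));mm[:100]=0;mm[210:]=0;mm[:,:300]=0;mm[:,390:]=0
h=cv2.convexHull(np.argwhere(mm>0)[:,::-1].astype(np.int32))
wp=np.array([onz(d,u,v,5.)[:2] for u,v in h[:,0]],np.float32);print(cv2.minEnclosingCircle(wp),cv2.fitEllipse(wp))
print(np.nanmedian(P[mm>0],0))
E
```

```text
8.2833 [539.78116045 144.03858956 160.40635157]
[204.02436881 221.54216128 222.23893796 278.21919635]
neck top 1280 [ 0.30818144  1.96687185 60.76296742] [18.19060592 17.21714957  4.60874193] 61.83258638974414
((546.106689453125, 196.08042907714844), 25.681396484375) ((546.0545654296875, 196.08250427246094), (50.879459381103516, 51.09455871582031), 113.9222412109375)
[545.83327254 196.68362395   5.73564846]
```

>>> jog_arm([
  {"dp":[0.03,0.2,0],"turn":[0,0,0],"claw":0.2},
  {"dp":[0.06,0.4,0],"turn":[0,0,0],"claw":0.2},
  {"dp":[0.077,0.6,0],"turn":[0,0,0],"claw":0.2},
  {"dp":[0.077,0.64,0],"turn":[0,0,0],"claw":0.2},
  {"dp":[0.077,0.64,0],"turn":[0,0,0],"claw":0.2},
  {"dp":[0.077,0.64,0],"turn":[0,0,0],"claw":0.2},
  {"dp":[0.077,0.64,0],"turn":[0,0,0],"claw":0.2},
])

```text
t: 8.87
ee_pos: [545.6, 194.0, 160.2]
orientation: [-1.561, -0.226, 0.232]
ft_force: [0.3, 0.1, -2.4]
width: 45.0
```

```bash
python3 - <<'E'
from h import *
save(cam('scene'),'sc8.png');save(cam('side'),'sd8.png');d=cam('wrist');o=ctrl.get_obs();tcp=o['ee_pos'];print(o['t'],tcp,o['ft_force'])
a=cv2.imread('pics/sc8.png')[200:440,300:520];b=cv2.imread('pics/sd8.png')[90:270,220:360]
cv2.imwrite('pics/c8.png',np.hstack([cv2.resize(a,(400,436)),cv2.resize(b,(339,436))]))
E
```

```text
9.0167 [545.84867878 194.42326067 160.38254864] [ 0.99967458  0.15695272 -1.96430105]
```

View pics/c8.png

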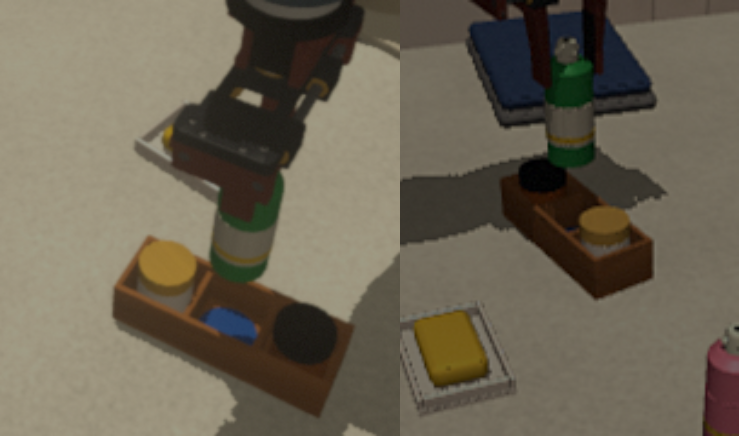

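Both fixed views show the bottle hanging upright above the blue cell. Lower it.

>>> jog_arm([
  {"dp":[0,0.01,-0.2],"turn":[0,0,0],"claw":0.2},
  {"dp":[0,0.01,-0.4],"turn":[0,0,0],"claw":0.2},
  {"dp":[0,0.01,-0.5],"turn":[0,0,0],"claw":0.2},
  {"dp":[0,0.01,-0.6],"turn":[0,0,0],"claw":0.2},
  {"dp":[0,0.01,-0.7],"turn":[0,0,0],"claw":0.2},
  {"dp":[0,0.01,-0.8],"turn":[0,0,0],"claw":0.2},
  {"dp":[0,0.01,-0.8],"turn":[0,0,0],"claw":0.2},
])

```text
t: 9.6
ee_pos: [545.0, 194.9, 94.9]
orientation: [-1.561, -0.225, 0.233]
ft_force: [-0.5, -0.1, -2.4]
width: 45.2
```

>>> jog_arm([
  {"dp":[0,0.01,-0.1],"turn":[0,0,0],"claw":0.2},
  {"dp":[0,0.01,-0.2],"turn":[0,0,0],"claw":0.2},
  {"dp":[0,0.01,-0.3],"turn":[0,0,0],"claw":0.2},
  {"dp":[0,0.01,-0.35],"turn":[0,0,0],"claw":0.2},
  {"dp":[0,0.01,-0.35],"turn":[0,0,0],"claw":0.2},
  {"dp":[0,0.01,-0.35],"turn":[0,0,0],"claw":0.2},
])

```text
t: 10.1
ee_pos: [544.8, 195.7, 66.6]
orientation: [-1.561, -0.224, 0.233]
ft_force: [-0.8, -0.3, -1.5]
width: 44.7
```

>>> jog_arm([
  {"dp":[0.01,0,-0.02],"turn":[0,0,0],"claw":0.2},
  {"dp":[0.01,0,-0.03],"turn":[0,0,0],"claw":0.2},
  {"dp":[0.01,0,-0.04],"turn":[0,0,0],"claw":0.2},
  {"dp":[0.01,0,-0.05],"turn":[0,0,0],"claw":0.2},
  {"dp":[0.01,0,-0.05],"turn":[0,0,0],"claw":0.2},
])

```text
t: 10.52
ee_pos: [545.7, 195.6, 62.6]
orientation: [-1.561, -0.224, 0.233]
ft_force: [0.2, 0.4, -2.0]
width: 45.3
```

>>> jog_arm([
  {"dp":[0,0,-0.01],"turn":[0,0,0],"claw":0.2},
  {"dp":[0,0,-0.015],"turn":[0,0,0],"claw":0.2},
  {"dp":[0,0,-0.02],"turn":[0,0,0],"claw":0.2},
  {"dp":[0,0,-0.02],"turn":[0,0,0],"claw":0.2},
])

```text
t: 10.85
ee_pos: [545.9, 195.7, 62.0]
orientation: [-1.561, -0.225, 0.233]
ft_force: [-2.5, -1.1, 7.7]
width: 45.0
```

>>> jog_arm([
  {"dp":[0,0,0],"turn":[0,0,0],"claw":0.6},
  {"dp":[0,0,0],"turn":[0,0,0],"claw":0.8},
  {"dp":[0,0,0],"turn":[0,0,0],"claw":1},
  {"dp":[0,0,0],"turn":[0,0,0],"claw":1},
  {"dp":[0,0,0],"turn":[0,0,0],"claw":1},
  {"dp":[0,0,0],"turn":[0,0,0],"claw":1},
])

```text
t: 11.35
ee_pos: [545.9, 195.7, 61.9]
orientation: [-1.561, -0.225, 0.233]
ft_force: [-0.6, 1.0, -0.8]
width: 82.0
```

>>> jog_arm([
  {"dp":[0,0,0.1],"turn":[0,0,0],"claw":1},
  {"dp":[0,0,0.3],"turn":[0,0,0],"claw":1},
  {"dp":[0,0,0.6],"turn":[0,0,0],"claw":1},
  {"dp":[0,0,0.9],"turn":[0,0,0],"claw":1},
  {"dp":[0,0,1],"turn":[0,0,0],"claw":1},
])

```text
t: 11.77
ee_pos: [547.7, 196.4, 145.5]
orientation: [-1.56, -0.228, 0.229]
ft_force: [0.5, 0.6, 0.5]
width: 87.8
```

>>> jog_arm([
  {"dp":[0,0,0.4],"turn":[0,0,0],"claw":1},
  {"dp":[0,0,0.8],"turn":[0,0,0],"claw":1},
  {"dp":[0,0,1],"turn":[0,0,0],"claw":1},
  {"dp":[0,0,1],"turn":[0,0,0],"claw":1},
  {"dp":[0,0,1],"turn":[0,0,0],"claw":1},
])

```text
t: 12.18
ee_pos: [547.9, 196.4, 225.8]
orientation: [-1.56, -0.23, 0.228]
ft_force: [-0.6, 0.4, -1.0]
width: 87.5
```

>>> jog_arm([
  {"dp":[0.15,-0.4,0.1],"turn":[0,0,0],"claw":1},
  {"dp":[0.4,-0.8,0.25],"turn":[0,0,0],"claw":1},
  {"dp":[0.4,-1,0.25],"turn":[0,0,0],"claw":1},
  {"dp":[0.4,-1,0.25],"turn":[0,0,0],"claw":1},
  {"dp":[0.4,-1,0.25],"turn":[0,0,0],"claw":1},
])

```text
t: 12.6
ee_pos: [578.8, 115.7, 243.7]
orientation: [-1.56, -0.225, 0.229]
ft_force: [0.1, 0.7, -0.5]
width: 87.8
```

```bash
python3 - <<'E'
from h import *
d=cam('wrist');save(d,'w9.png');o=ctrl.get_obs();print(o['t'],o['ee_pos'],o['ft_force'],o['width'])
np.save('w9.npy',{k:np.array(v) for k,v in d.items()},allow_pickle=True)
s=cam('side');save(s,'sd9.png');c=cam('scene');save(c,'sc9.png')
P=pts(d);Z=P[...,2];m=(Z>119)&(Z<127)&(np.arange(480)[:,None]<300)
k,l,st,ce=cv2.connectedComponentsWithStats(m.astype(np.uint8))
for i in range(1,k):
    if st[i,4]>30:print(ce[i],st[i,4],P[l==i].mean(0),np.ptp(P[l==i],axis=0))
E
```

```text
12.65 [578.76292398 116.46394855 243.90110881] [-0.58478816  1.05131135  0.66116979] 87.55810423194218
[310.79424779 123.36283186] 452 [545.67205175 195.73416586 122.35524373] [18.93372018 19.15045332  7.10900522]
```

View pics/w9.png

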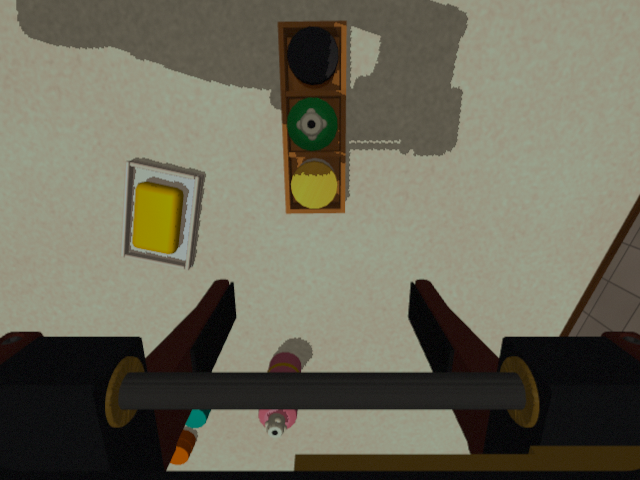

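Wrist view: the bottle stands in the middle cell, neck at (311,123), with the jars either side at (313,55) and (315,185). Its neck is within 0.7 mm of the pad centre and its top reads about 123 mm. Next the cap.

>>> jog_arm([
  {"dp":[0,-0.5,0],"turn":[0,0,0],"claw":1},
  {"dp":[-0.16,-1,0],"turn":[0,0,0],"claw":1},
  {"dp":[-0.16,-1,0],"turn":[0,0,0],"claw":1},
])

```text
t: 13.0
ee_pos: [563.9, 33.8, 243.5]
orientation: [-1.561, -0.225, 0.232]
ft_force: [0.5, 0.6, 0.1]
width: 87.9
```

>>> jog_arm([
  {"dp":[0,-0.5,0],"turn":[0,0,0],"claw":1},
  {"dp":[-0.16,-1,0],"turn":[0,0,0],"claw":1},
  {"dp":[-0.16,-1,0],"turn":[0,0,0],"claw":1},
])

```text
t: 13.25
ee_pos: [549.3, -49.6, 242.8]
orientation: [-1.563, -0.222, 0.233]
ft_force: [0.1, -0.6, 0.1]
width: 87.6
```

>>> jog_arm([
  {"dp":[0,-0.5,0],"turn":[0,0,0],"claw":1},
  {"dp":[-0.16,-1,0],"turn":[0,0,0],"claw":1},
  {"dp":[-0.16,-1,0],"turn":[0,0,0],"claw":1},
])

```text
t: 13.5
ee_pos: [535.3, -133.0, 242.4]
orientation: [-1.564, -0.22, 0.232]
ft_force: [-0.3, -0.5, -0.7]
width: 88.0
```

>>> jog_arm([
  {"dp":[0,-0.5,0],"turn":[0,0,0],"claw":1},
  {"dp":[-0.16,-1,0],"turn":[0,0,0],"claw":1},
  {"dp":[-0.16,-1,0],"turn":[0,0,0],"claw":1},
  {"dp":[-0.16,-1,0],"turn":[0,0,0],"claw":1},
])

```text
t: 13.83
ee_pos: [522.2, -213.2, 242.0]
orientation: [-1.563, -0.217, 0.23]
ft_force: [0.4, 1.0, -0.5]
width: 87.9
```

```bash
python3 - <<'E'
from h import *
d=cam('wrist');save(d,'w10.png');o=ctrl.get_obs();print(o['t'],o['ee_pos'])
np.save('w10.npy',{k:np.array(v) for k,v in d.items()},allow_pickle=True)
E
```

```text
13.8833 [ 522.5174913  -212.06338216  241.98582323]
```

>>> jog_arm([
  {"dp":[-0.1,-0.4,0],"turn":[0,0,0],"claw":1},
  {"dp":[-0.3,-0.8,0],"turn":[0,0,0],"claw":1},
  {"dp":[-0.3,-1,0],"turn":[0,0,0],"claw":1},
  {"dp":[-0.3,-1,0],"turn":[0,0,0],"claw":1},
  {"dp":[-0.3,-1,0],"turn":[0,0,0],"claw":1},
])

```text
t: 14.3
ee_pos: [499.3, -290.9, 241.8]
orientation: [-1.562, -0.218, 0.231]
ft_force: [-0.9, 0.1, -0.3]
width: 87.7
```

```bash
python3 - <<'E'
from h import *
d=cam('wrist');save(d,'w11.png');o=ctrl.get_obs();print(o['t'],o['ee_pos'])
np.save('w11.npy',{k:np.array(v) for k,v in d.items()},allow_pickle=True)
E
```

```text
14.35 [ 499.22438641 -290.4280661   241.79790544]
```

View pics/w11.png

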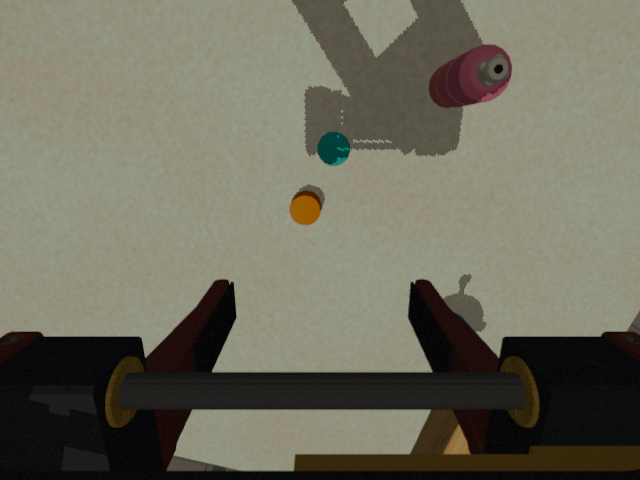

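View pics/w10.png

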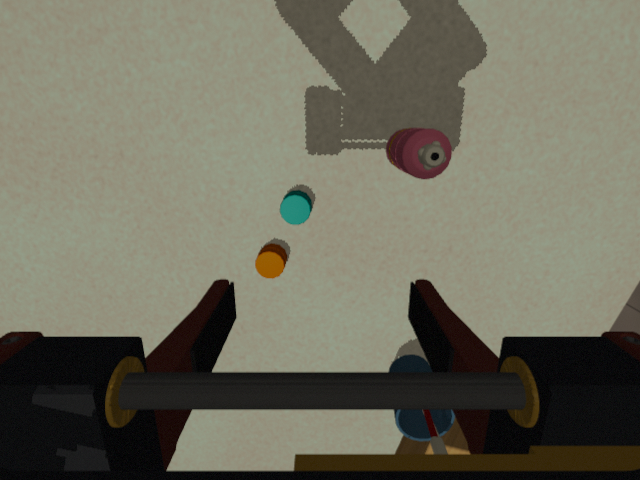

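Cap top at (306,209) in the second view and (270,264) in the first; teal at (333,149) and (295,209). I measure the cap, and locate the tumbler for clearance.

```bash
python3 - <<'E'
from h import *
from bot import tri
ds=[np.load(f'w{i}.npy',allow_pickle=True).item() for i in (10,11)]
uv=[]
for d,n in zip(ds,[(270,262),(306,207)]):
    hsv=cv2.cvtColor(d['img'],cv2.COLOR_RGB2HSV);m=cv2.inRange(hsv,(10,180,140),(25,255,255))
    w=np.zeros_like(m);cv2.circle(w,n,30,255,-1);m&=w
    P=pts(d);Z=P[...,2];t=(m>0);print(t.sum(),'depth',np.nanmedian(P[t],0),np.nanpercentile(Z[t],[5,95]))
    h=cv2.convexHull(np.argwhere(t)[:,::-1].astype(np.int32))
    cw=np.array([onz(d,u,v,30.)[:2] for u,v in h[:,0]],np.float32);print(cv2.minEnclosingCircle(cw),cv2.fitEllipse(cw))
    M=cv2.moments(h);uv.append((M['m10']/M['m00'],M['m01']/M['m00']))
print(uv,'tri',tri(ds,uv))
for n in ('scene','side'):
    d=cam(n);P=pts(d)
    s=(P[...,2]>8)&(P[...,0]>560)&(P[...,1]<-180)&(P[...,1]>-560)&(P[...,0]<1100)
    k,l,st,ce=cv2.connectedComponentsWithStats(s.astype(np.uint8))
    for i in range(1,k):
        if st[i,4]>100:
            q=P[l==i];print(n,ce[i],st[i,4],np.percentile(q,[1,50,99],axis=0).round(0).tolist())
E
```

```text
564 depth [ 481.52358431 -303.33047485   29.92425982] [28.61275014 31.06377585]
((481.4897766113281, -303.4902648925781), 16.82093048095703) ((481.5368957519531, -303.5738220214844), (33.114044189453125, 33.38549041748047), 106.25713348388672)
664 depth [ 481.19301661 -303.45073453   29.84890186] [28.65322361 31.20142102]
((481.32098388671875, -303.8708801269531), 17.02060890197754) ((481.3258972167969, -303.8311767578125), (33.41522216796875, 33.77241516113281), 83.0475082397461)
[(269.35304990757857, 264.6497227356747), (304.5718725718726, 209.85806785806784)] tri [ 481.39242235 -303.98217741   28.20066285]
scene [212.49240987  73.94971537] 1054 [[561.0, -298.0, 348.0], [578.0, -262.0, 377.0], [593.0, -233.0, 391.0]]
scene [138.64289516 217.76902608] 1879 [[679.0, -450.0, 10.0], [715.0, -397.0, 70.0], [745.0, -380.0, 175.0]]
scene [ 81.40194061 226.15613055] 3401 [[743.0, -558.0, 9.0], [806.0, -470.0, 68.0], [861.0, -461.0, 74.0]]
side [399.93480257 131.94214876] 1089 [[560.0, -306.0, 350.0], [573.0, -296.0, 384.0], [591.0, -239.0, 390.0]]
side [500.34723015 353.21302113] 3502 [[674.0, -453.0, 11.0], [704.0, -424.0, 68.0], [741.0, -385.0, 175.0]]
side [584.40280136 401.54881154] 7068 [[738.0, -559.0, 11.0], [771.0, -515.0, 69.0], [854.0, -467.0, 72.0]]
```

>>> jog_arm([
  {"dp":[-0.222,-0.165,-0.2],"turn":[0,0,0],"claw":1},
  {"dp":[-0.222,-0.165,-0.6],"turn":[0,0,0],"claw":1},
  {"dp":[-0.222,-0.165,-1],"turn":[0,0,0],"claw":1},
  {"dp":[-0.222,-0.165,-1],"turn":[0,0,0],"claw":1},
  {"dp":[-0.222,-0.165,-1],"turn":[0,0,0],"claw":1},
])

```text
t: 14.87
ee_pos: [480.8, -301.9, 160.9]
orientation: [-1.559, -0.218, 0.236]
ft_force: [-0.1, 0.1, 0.4]
width: 87.8
```

>>> jog_arm([
  {"dp":[0,0,-0.4],"turn":[0,0,0],"claw":1},
  {"dp":[0,0,-0.8],"turn":[0,0,0],"claw":1},
  {"dp":[0,0,-1],"turn":[0,0,0],"claw":1},
  {"dp":[0,0,-1],"turn":[0,0,0],"claw":1},
  {"dp":[0,0,-1],"turn":[0,0,0],"claw":1},
  {"dp":[0,0,-1],"turn":[0,0,0],"claw":1},
  {"dp":[0,0,-1],"turn":[0,0,0],"claw":1},
])

```text
t: 15.45
ee_pos: [482.5, -302.8, 83.3]
orientation: [-1.562, -0.221, 0.234]
ft_force: [-0.2, 0.0, 0.2]
width: 87.8
```

```bash
python3 - <<'E'
from h import *
d=cam('wrist');save(d,'w12.png');o=ctrl.get_obs();print(o['t'],o['ee_pos'],R.from_rotvec(o['orientation']).as_matrix().round(4).tolist(),o['qpos'])
E
```

```text
15.5 [ 482.21268696 -302.68597505   83.01041538] [[0.9584, -0.0079, -0.2853], [0.2853, -0.004, 0.9584], [-0.0087, -1.0, -0.0016]] [-0.5769327   0.50057482  1.82399823 -0.01046656  0.82149267 -0.85913098]
```

View pics/w12.png

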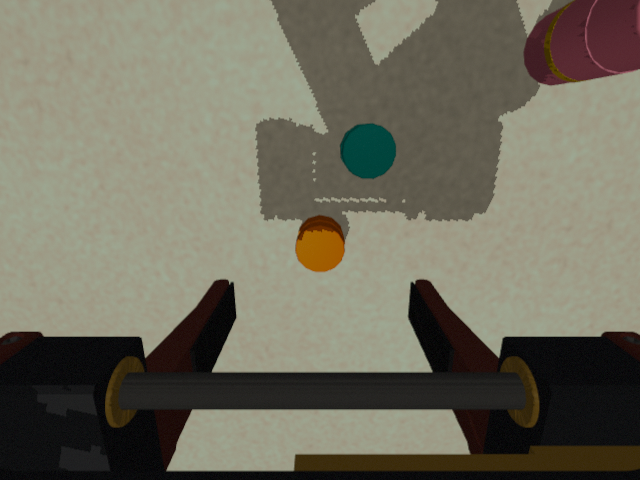

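Wrist view: the orange cap sits between the open fingers at (320,245), the teal one ahead at (368,150). Descend with a small tilt correction and grip.

>>> jog_arm([
  {"dp":[-0.01,-0.012,-0.3],"turn":[0.0013,-0.0025,0],"claw":1},
  {"dp":[-0.01,-0.012,-0.6],"turn":[0.0013,-0.0025,0],"claw":1},
  {"dp":[-0.01,-0.012,-0.8],"turn":[0.0013,-0.0025,0],"claw":1},
  {"dp":[-0.01,-0.012,-0.9],"turn":[0.0013,-0.0025,0],"claw":1},
  {"dp":[-0.01,-0.012,-0.96],"turn":[0.0013,-0.0025,0],"claw":1},
  {"dp":[-0.01,-0.012,-0.96],"turn":[0.0013,-0.0025,0],"claw":1},
  {"dp":[-0.01,-0.012,-0.96],"turn":[0.0013,-0.0025,0],"claw":1},
])

```text
t: 16.08
ee_pos: [482.1, -304.0, 7.1]
orientation: [-1.56, -0.228, 0.226]
ft_force: [-0.4, 0.1, 0.0]
width: 87.7
```

```bash
python3 - <<'E'
from h import *
o=ctrl.get_obs();print(o['t'],o['ee_pos'],R.from_rotvec(o['orientation']).as_matrix().round(4).tolist(),o['ft_force'])
E
```

```text
16.0833 [ 482.0679904  -304.02895613    7.08044849] [[0.9584, 0.001, -0.2854], [0.2854, -0.0007, 0.9584], [0.0008, -1.0, -0.0009]] [-0.41061128  0.09743661  0.01815512]
```

>>> jog_arm([
  {"dp":[-0.005,0.003,-0.015],"turn":[0,0,0],"claw":1},
  {"dp":[-0.005,0.003,-0.015],"turn":[0,0,0],"claw":0.6},
  {"dp":[-0.005,0.003,-0.015],"turn":[0,0,0],"claw":0.5},
  {"dp":[-0.005,0.003,-0.015],"turn":[0,0,0],"claw":0.4},
  {"dp":[-0.005,0.003,-0.015],"turn":[0,0,0],"claw":0.2},
  {"dp":[-0.005,0.003,-0.015],"turn":[0,0,0],"claw":0.2},
  {"dp":[-0.005,0.003,-0.015],"turn":[0,0,0],"claw":0.2},
  {"dp":[-0.005,0.003,-0.015],"turn":[0,0,0],"claw":0.2},
  {"dp":[-0.005,0.003,-0.015],"turn":[0,0,0],"claw":0.2},
  {"dp":[-0.005,0.003,-0.015],"turn":[0,0,0],"claw":0.2},
])

```text
t: 16.92
ee_pos: [481.6, -303.8, 5.8]
orientation: [-1.56, -0.228, 0.226]
ft_force: [0.2, 0.4, -0.5]
width: 31.4
```

>>> jog_arm([
  {"dp":[0,0,0],"turn":[0,0,0],"claw":0.2},
  {"dp":[0,0,0],"turn":[0,0,0],"claw":0.2},
  {"dp":[0,0,0],"turn":[0,0,0],"claw":0.2},
])

```text
t: 17.17
ee_pos: [481.6, -303.8, 5.8]
orientation: [-1.56, -0.228, 0.227]
ft_force: [0.3, -0.0, -0.2]
width: 17.8
```

```bash
python3 - <<'E'
from h import *
d=cam('wrist');save(d,'w13.png');o=ctrl.get_obs();tcp=o['ee_pos'];print(o['t'],tcp,o['ft_force'],o['width'])
P=pts(d);Z=P[...,2];hsv=cv2.cvtColor(d['img'],cv2.COLOR_RGB2HSV);m=cv2.inRange(hsv,(8,150,100),(25,255,255))
m[:, :270]=0;m[:,380:]=0;m[:260]=0;m[380:]=0
t=m>0;print(t.sum(),np.nanpercentile(Z[t],[5,50,95]));t&=Z>26;h=cv2.convexHull(np.argwhere(t)[:,::-1].astype(np.int32));print(t.sum(),np.ptp(h[:,0],axis=0),P[t].mean(0)-tcp)
E
```

```text
17.2167 [ 481.62934824 -303.76373605    5.80735361] [ 0.46078722  0.05188688 -0.9879314 ] 17.584247290086996
2271 [28.80382575 29.94361022 30.93475738]
2200 [54 61] [-0.39663444  1.69572989 24.16972101]
```

View pics/w13.png

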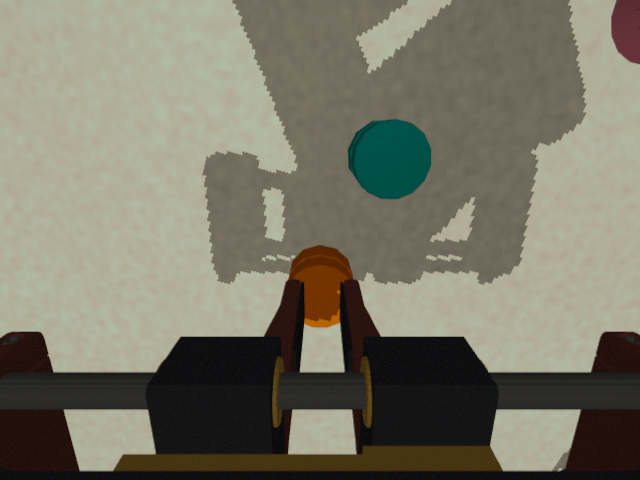

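The fingers closed to 17.6 mm, which is the commanded opening and less than the cap's 36 mm. So something is off and I check before moving.

```bash
python3 - <<'E'
from h import *
d=cam('wrist');o=ctrl.get_obs();tcp=o['ee_pos']
P=pts(d);Z=P[...,2]
for v in range(240,345,8): print(v,[tuple((P[v,u]-[tcp[0],tcp[1],0]).round(0)) for u in (285,295,310,320,335,348,358)])
C=np.linalg.inv(d['W'])@np.array([*tcp,1]);print('TCP px',d['cx']+d['f']*C[0]/C[2],d['cy']+d['f']*C[1]/C[2])
a=d['img'][220:360,250:390];cv2.imwrite('pics/c14.png',cv2.resize(a,(560,560),interpolation=cv2.INTER_CUBIC)[...,::-1])
s=cam('side');b=s['img'][250:400,260:400];cv2.imwrite('pics/s14.png',cv2.resize(b,(560,600),interpolation=cv2.INTER_CUBIC)[...,::-1])
E
```

```text
240 [(np.float64(-26.0), np.float64(14.0), np.float64(-1.0)), (np.float64(-20.0), np.float64(16.0), np.float64(-0.0)), (np.float64(-12.0), np.float64(19.0), np.float64(0.0)), (np.float64(-7.0), np.float64(20.0), np.float64(-0.0)), (np.float64(1.0), np.float64(23.0), np.float64(1.0)), (np.float64(9.0), np.float64(25.0), np.float64(1.0)), (np.float64(14.0), np.float64(27.0), np.float64(1.0))]
248 [(np.float64(-25.0), np.float64(10.0), np.float64(0.0)), (np.float64(-19.0), np.float64(12.0), np.float64(-0.0)), (np.float64(-11.0), np.float64(15.0), np.float64(3.0)), (np.float64(-6.0), np.float64(18.0), np.float64(7.0)), (np.float64(3.0), np.float64(19.0), np.float64(3.0)), (np.float64(10.0), np.float64(20.0), np.float64(0.0)), (np.float64(16.0), np.float64(22.0), np.float64(-0.0))]
256 [(np.float64(nan), np.float64(nan), np.float64(nan)), (np.float64(-18.0), np.float64(7.0), np.float64(-0.0)), (np.float64(-11.0), np.float64(15.0), np.float64(16.0)), (np.float64(-6.0), np.float64(17.0), np.float64(18.0)), (np.float64(2.0), np.float64(18.0), np.float64(14.0)), (np.float64(12.0), np.float64(
[... 3767 characters left out ...]
p.float64(-42.0), np.float64(-0.0)), (np.float64(11.0), np.float64(-40.0), np.float64(-1.0)), (np.float64(20.0), np.float64(-37.0), np.float64(-0.0)), (np.float64(7.0), np.float64(12.0), np.float64(80.0)), (np.float64(9.0), np.float64(15.0), np.float64(83.0))]
344 [(np.float64(-15.0), np.float64(8.0), np.float64(88.0)), (np.float64(-12.0), np.float64(7.0), np.float64(86.0)), (np.float64(7.0), np.float64(-47.0), np.float64(-1.0)), (np.float64(13.0), np.float64(-45.0), np.float64(-0.0)), (np.float64(22.0), np.float64(-43.0), np.float64(-1.0)), (np.float64(6.0), np.float64(12.0), np.float64(85.0)), (np.float64(9.0), np.float64(14.0), np.float64(87.0))]
TCP px 320.9474904679392 278.7316879597722
```

View pics/c14.png

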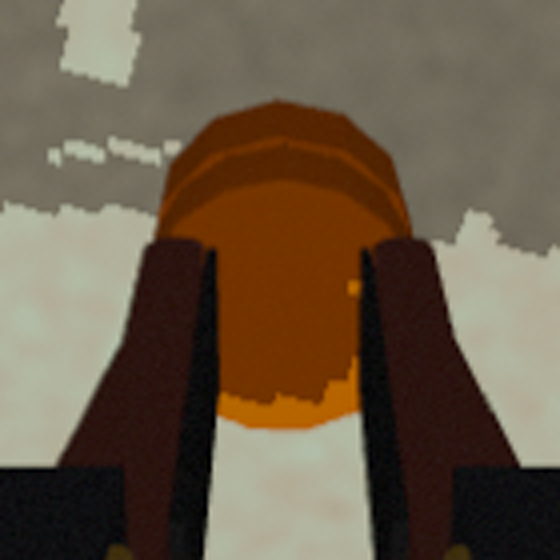

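View pics/s14.png

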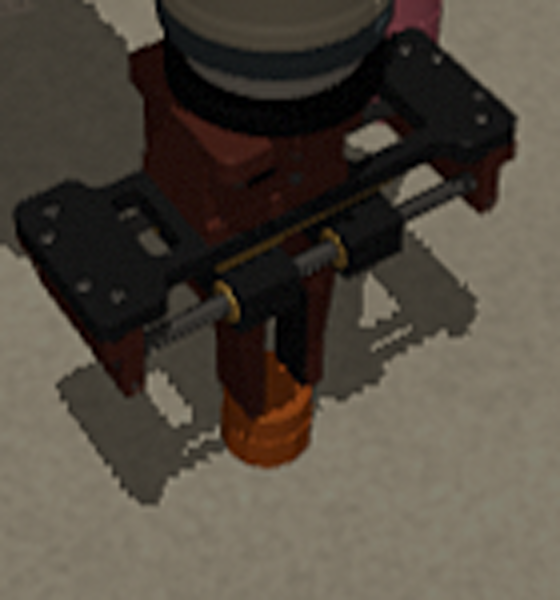

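```bash
python3 - <<'E'
from h import *
o=ctrl.get_obs();tcp=o['ee_pos'];M=R.from_rotvec(o['orientation']).as_matrix()
for n in ('side','scene','wrist'):
    d=cam(n);P=pts(d);hsv=cv2.cvtColor(d['img'],cv2.COLOR_RGB2HSV)
    L=(P-tcp)@M  # tool coords
    g=(abs(L[...,0])<35)&(abs(L[...,2])<14)&(L[...,1]>-60)&(L[...,1]<12)&np.isfinite(L[...,0])
    notor=g&~((hsv[...,0]>3)&(hsv[...,0]<25)&(hsv[...,1]>150)&(hsv[...,2]>70))
    q=L[notor]
    print(n,len(q),'tool-y deepest (non orange)',np.sort(q[:,1])[-40::5].round(0))
    h,e=np.histogram(q[:,1],bins=np.arange(-60,15,5));print(dict(zip(e[:-1],h)))
    for y in (-50,-40,-35,-30,-25,-20,-15):
        s=q[abs(q[:,1]-y)<2.5]
        if len(s):print(y,len(s),s[:,0].min().round(),s[:,0].max().round(),s[:,2].min().round(),s[:,2].max().round())
E
```

```text
side 740 tool-y deepest (non orange) [8. 8. 8. 8. 8. 8. 8. 9.]
{np.int64(-60): np.int64(48), np.int64(-55): np.int64(44), np.int64(-50): np.int64(50), np.int64(-45): np.int64(53), np.int64(-40): np.int64(45), np.int64(-35): np.int64(54), np.int64(-30): np.int64(38), np.int64(-25): np.int64(83), np.int64(-20): np.int64(11), np.int64(-15): np.int64(14), np.int64(-10): np.int64(5), np.int64(-5): np.int64(4), np.int64(0): np.int64(29), np.int64(5): np.int64(262)}
-50 51 -19.0 15.0 -12.0 12.0
-40 43 -19.0 15.0 -11.0 9.0
-35 53 -19.0 16.0 -12.0 12.0
-30 46 -19.0 17.0 -13.0 11.0
-25 76 -19.0 17.0 -12.0 12.0
-20 32 -20.0 9.0 -14.0 7.0
-15 12 -20.0 9.0 -13.0 6.0
scene 339 tool-y deepest (non orange) [5. 5. 6. 6. 6. 6. 7. 7.]
{np.int64(-60): np.int64(36), np.int64(-55): np.int64(37), np.int64(-50): np.int64(30), np.int64(-45): np.int64(35), np.int64(-40): np.int64(34), np.int64(-35): np.int64(36), np.int64(-30): np.int64(20), np.int64(-25): np.int64(7), np.int64(-20): np.int64(0), np.int64(-15): np.int64(0), np.int64(-10): np.int64(2), np.int64(-5): np.int64(2), np.int64(0): np.int64(56), np.int64(5): np.int64(44)}
-50 29 -14.0 21.0 -8.0 14.0
-40 29 -18.0 19.0 -9.0 12.0
-35 36 -17.0 21.0 -12.0 12.0
-30 30 -18.0 19.0 -8.0 12.0
-25 12 -16.0 15.0 -4.0 13.0
-20 1 10.0 10.0 -13.0 -13.0
wrist 4179 tool-y deepest (non orange) [7. 7. 7. 7. 7. 7. 7. 8.]
{np.int64(-60): np.int64(351), np.int64(-55): np.int64(307), np.int64(-50): np.int64(285), np.int64(-45): np.int64(235), np.int64(-40): np.int64(246), np.int64(-35): np.int64(193), np.int64(-30): np.int64(144), np.int64(-25): np.int64(7), np.int64(-20): np.int64(1), np.int64(-15): np.int64(7), np.int64(-10): np.int64(3), np.int64(-5): np.int64(4), np.int64(0): np.int64(201), np.int64(5): np.int64(2195)}
-50 269 -17.0 18.0 -10.0 12.0
-40 230 -17.0 18.0 -9.0 12.0
-35 227 -17.0 18.0 -6.0 12.0
-30 176 -17.0 18.0 -9.0 12.0
-25 62 -17.0 17.0 -4.0 11.0
-15 3 -18.0 -17.0 6.0 8.0
```

All three cameras put the real fingertips about 26 mm above the reported TCP, so the fingers closed just over the cap, which has not moved. I open and go down another 25 mm in stages, watching the force.

>>> jog_arm([
  {"dp":[0,0,0],"turn":[0,0,0],"claw":0.7},
  {"dp":[0,0,0],"turn":[0,0,0],"claw":0.7},
  {"dp":[0,0,0],"turn":[0,0,0],"claw":0.7},
  {"dp":[0,0,0],"turn":[0,0,0],"claw":0.7},
  {"dp":[0,0,0],"turn":[0,0,0],"claw":0.7},
  {"dp":[0,0,0],"turn":[0,0,0],"claw":0.7},
  {"dp":[0,0,0],"turn":[0,0,0],"claw":0.7},
  {"dp":[0,0,0],"turn":[0,0,0],"claw":0.7},
])

```text
t: 18.13
ee_pos: [481.6, -303.8, 5.8]
orientation: [-1.56, -0.228, 0.226]
ft_force: [-0.3, -0.2, -0.0]
width: 61.4
```

>>> jog_arm([
  {"dp":[0,0,-0.04],"turn":[0,0,0],"claw":0.7},
  {"dp":[0,0,-0.08],"turn":[0,0,0],"claw":0.7},
  {"dp":[0,0,-0.12],"turn":[0,0,0],"claw":0.7},
  {"dp":[0,0,-0.15],"turn":[0,0,0],"claw":0.7},
  {"dp":[0,0,-0.15],"turn":[0,0,0],"claw":0.7},
  {"dp":[0,0,-0.15],"turn":[0,0,0],"claw":0.7},
])

```text
t: 18.63
ee_pos: [481.5, -303.7, -6.5]
orientation: [-1.559, -0.227, 0.227]
ft_force: [-0.4, 0.5, -0.3]
width: 61.8
```

```bash
python3 - <<'E'
from h import *
o=ctrl.get_obs();tcp=o['ee_pos'];M=R.from_rotvec(o['orientation']).as_matrix();print(o['t'],tcp,o['ft_force'],o['width'])
for n in ('side','wrist'):
    d=cam(n);P=pts(d);save(d,n+'15.png')
    L=(P-tcp)@M
    g=(abs(L[...,0])<60)&(abs(L[...,0])>24)&(abs(L[...,2])<14)&(L[...,1]>-60)&(P[...,2]>5)&np.isfinite(L[...,0])
    q=L[g];h,e=np.histogram(q[:,1],bins=np.arange(-60,15,5));print(dict(zip(e[:-1].tolist(),h.tolist())))
s=cv2.imread('pics/side15.png')[250:400,260:400];cv2.imwrite('pics/s15.png',cv2.resize(s,(560,600)))
E
```

```text
18.6333 [ 481.47091922 -303.6738498    -6.49236023] [-0.37317875  0.53941719 -0.26807227] 61.766515451677684
{-60: 41, -55: 45, -50: 44, -45: 51, -40: 51, -35: 44, -30: 40, -25: 2, -20: 0, -15: 0, -10: 0, -5: 0, 0: 0, 5: 0}
{-60: 528, -55: 433, -50: 456, -45: 378, -40: 366, -35: 325, -30: 237, -25: 1, -20: 0, -15: 0, -10: 0, -5: 0, 0: 0, 5: 0}
```

View pics/s15.png

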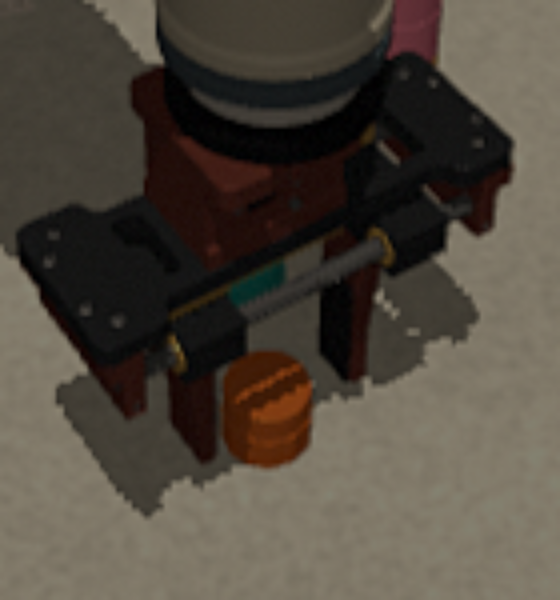

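View pics/wrist15.png

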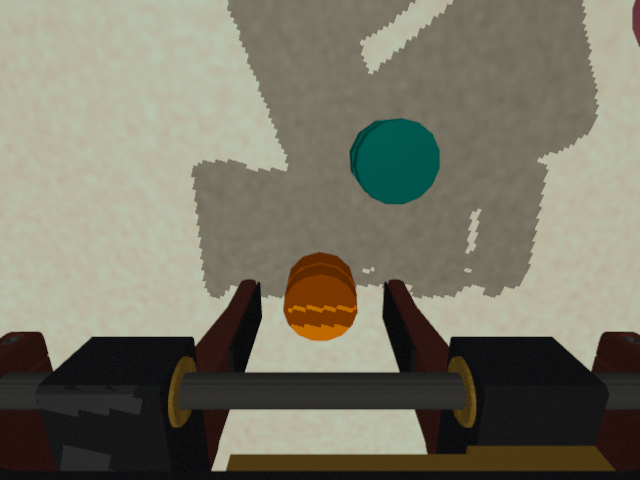

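Confirmed: tips are about 19 mm up, one on each side of the cap, centred at (320,300). Go down 12 mm more and close.

>>> jog_arm([
  {"dp":[0,0,-0.05],"turn":[0,0,0],"claw":0.7},
  {"dp":[0,0,-0.1],"turn":[0,0,0],"claw":0.7},
  {"dp":[0,0,-0.15],"turn":[0,0,0],"claw":0.7},
  {"dp":[0,0,-0.15],"turn":[0,0,0],"claw":0.7},
])

```text
t: 19.07
ee_pos: [481.1, -303.4, -19.1]
orientation: [-1.559, -0.227, 0.227]
ft_force: [-0.4, -0.1, -0.2]
width: 61.4
```

>>> jog_arm([
  {"dp":[0,0,0],"turn":[0,0,0],"claw":0.5},
  {"dp":[0,0,0],"turn":[0,0,0],"claw":0.4},
  {"dp":[0,0,0],"turn":[0,0,0],"claw":0.2},
  {"dp":[0,0,0],"turn":[0,0,0],"claw":0.2},
  {"dp":[0,0,0],"turn":[0,0,0],"claw":0.2},
  {"dp":[0,0,0],"turn":[0,0,0],"claw":0.2},
  {"dp":[0,0,0],"turn":[0,0,0],"claw":0.1},
  {"dp":[0,0,0],"turn":[0,0,0],"claw":0.1},
  {"dp":[0,0,0],"turn":[0,0,0],"claw":0.1},
  {"dp":[0,0,0],"turn":[0,0,0],"claw":0.1},
])

```text
t: 19.9
ee_pos: [481.2, -303.5, -19.0]
orientation: [-1.559, -0.227, 0.227]
ft_force: [0.1, 0.4, 0.7]
width: 35.5
```

```bash
cat > capm.py <<'E'
from h import *
o=ctrl.get_obs();tcp=o['ee_pos'];M=R.from_rotvec(o['orientation']).as_matrix();print(o['t'],tcp,o['ft_force'],o['width'],M[:,1].round(4))
d=cam('wrist');P=pts(d);save(d,'cap%d.png'%int(o['t']*100))
hsv=cv2.cvtColor(d['img'],cv2.COLOR_RGB2HSV);m=cv2.inRange(hsv,(3,150,70),(25,255,255));m[:230]=0;m[380:]=0;m[:,:260]=0;m[:,390:]=0
L=(P-tcp)@M;q=L[m>0];top=np.nanpercentile(q[:,1],5);t=q[abs(q[:,1]-top)<3];print('cap top tool-y',np.median(t[:,1]))
# top extents: z by x
for x in (-12,-8,-4,0,4,8,12):
    s=t[abs(t[:,0]-x)<1.5]
    if len(s)>5: print(x,len(s),'z',s[:,2].min().round(1),s[:,2].max().round(1),'mid',((s[:,2].min()+s[:,2].max())/2).round(1))
A=np.c_[t[:,0],t[:,2],np.ones(len(t))];print('tilt of top in tool',np.linalg.lstsq(A,t[:,1],rcond=None)[0].round(4))
E
python3 capm.py
```

```text
19.9 [ 481.19499621 -303.48552555  -19.01891377] [0.05001246 0.37453139 0.72489491] 35.53728358745198 [-1.e-04  1.e-04 -1.e+00]
cap top tool-y -48.97233450277148
-12 350 z -13.3 13.8 mid 0.2
-8 438 z -15.8 16.8 mid 0.5
-4 489 z -17.2 17.6 mid 0.2
0 504 z -18.0 18.3 mid 0.2
4 490 z -17.5 17.7 mid 0.1
8 445 z -15.7 16.7 mid 0.5
12 359 z -13.6 14.1 mid 0.2
tilt of top in tool [-3.00000e-04  6.90000e-03 -4.89636e+01]
```

Cap gripped: width 35.5 mm, centred within 0.5 mm, no tilt, underside 19 mm above the reported TCP. Lift and carry.

>>> jog_arm([
  {"dp":[0,0,0.1],"turn":[0,0,0],"claw":0.1},
  {"dp":[0,0,0.3],"turn":[0,0,0],"claw":0.1},
  {"dp":[0,0,0.6],"turn":[0,0,0],"claw":0.1},
  {"dp":[0,0,0.9],"turn":[0,0,0],"claw":0.1},
  {"dp":[0,0,1],"turn":[0,0,0],"claw":0.1},
])

```text
t: 20.37
ee_pos: [482.7, -304.5, 64.3]
orientation: [-1.562, -0.23, 0.225]
ft_force: [0.1, -0.3, 0.3]
width: 35.8
```

>>> jog_arm([
  {"dp":[0,0,0.3],"turn":[0,0,0],"claw":0.1},
  {"dp":[0,0,0.6],"turn":[0,0,0],"claw":0.1},
  {"dp":[0,0,0.9],"turn":[0,0,0],"claw":0.1},
  {"dp":[0,0,1],"turn":[0,0,0],"claw":0.1},
])

```text
t: 20.7
ee_pos: [484.1, -305.4, 147.3]
orientation: [-1.565, -0.233, 0.222]
ft_force: [0.6, 0.2, 0.2]
width: 35.7
```

>>> jog_arm([
  {"dp":[0.05,0.25,0.2],"turn":[0,0,0],"claw":0.1},
  {"dp":[0.07,0.5,0.4],"turn":[0,0,0],"claw":0.1},
  {"dp":[0.1,0.8,0.4],"turn":[0,0,0],"claw":0.1},
  {"dp":[0.13,1,0.4],"turn":[0,0,0],"claw":0.1},
  {"dp":[0.13,1,0.4],"turn":[0,0,0],"claw":0.1},
])

```text
t: 21.12
ee_pos: [494.2, -222.9, 178.7]
orientation: [-1.563, -0.233, 0.224]
ft_force: [-0.5, 0.3, -1.1]
width: 35.8
```

>>> jog_arm([
  {"dp":[0.05,0.3,0],"turn":[0,0,0],"claw":0.1},
  {"dp":[0.07,0.6,0],"turn":[0,0,0],"claw":0.1},
  {"dp":[0.1,0.8,0],"turn":[0,0,0],"claw":0.1},
  {"dp":[0.13,1,0],"turn":[0,0,0],"claw":0.1},
])

```text
t: 21.45
ee_pos: [504.2, -142.4, 177.7]
orientation: [-1.563, -0.233, 0.225]
ft_force: [0.8, -0.1, 0.4]
width: 35.4
```

>>> jog_arm([
  {"dp":[0.05,0.3,0],"turn":[0,0,0],"claw":0.1},
  {"dp":[0.07,0.6,0],"turn":[0,0,0],"claw":0.1},
  {"dp":[0.1,0.8,0],"turn":[0,0,0],"claw":0.1},
  {"dp":[0.13,1,0],"turn":[0,0,0],"claw":0.1},
])

```text
t: 21.78
ee_pos: [514.3, -61.9, 176.8]
orientation: [-1.563, -0.232, 0.226]
ft_force: [-0.3, -0.0, 0.0]
width: 35.8
```

>>> jog_arm([
  {"dp":[0.05,0.3,0],"turn":[0,0,0],"claw":0.1},
  {"dp":[0.07,0.6,0],"turn":[0,0,0],"claw":0.1},
  {"dp":[0.1,0.8,0],"turn":[0,0,0],"claw":0.1},
  {"dp":[0.13,1,0],"turn":[0,0,0],"claw":0.1},
])

```text
t: 22.12
ee_pos: [524.5, 18.7, 175.8]
orientation: [-1.563, -0.231, 0.228]
ft_force: [-0.0, 0.0, -0.4]
width: 35.7
```

>>> jog_arm([
  {"dp":[0.05,0.3,0],"turn":[0,0,0],"claw":0.1},
  {"dp":[0.07,0.6,0],"turn":[0,0,0],"claw":0.1},
  {"dp":[0.1,0.8,0],"turn":[0,0,0],"claw":0.1},
  {"dp":[0.13,1,0],"turn":[0,0,0],"claw":0.1},
  {"dp":[0.13,1,0],"turn":[0,0,0],"claw":0.1},
  {"dp":[0.13,1,0],"turn":[0,0,0],"claw":0.1},
])

```text
t: 22.62
ee_pos: [534.7, 98.6, 174.9]
orientation: [-1.563, -0.232, 0.23]
ft_force: [-0.3, -0.6, -0.1]
width: 35.3
```

```bash
python3 capm.py; python3 - <<'E'
from h import *
d=cam('wrist');P=pts(d);Z=P[...,2];save(d,'w16.png');o=ctrl.get_obs();print(o['ee_pos'])
m=(Z>119)&(Z<126)&(np.arange(480)[:,None]<270)
k,l,st,ce=cv2.connectedComponentsWithStats(m.astype(np.uint8))
for i in range(1,k):
    if st[i,4]>30:print(ce[i],st[i],P[l==i].mean(0),np.ptp(P[l==i],axis=0))
E
```

```text
22.6167 [534.7124042   98.5580219  174.90340094] [-0.29012958 -0.60850432 -0.124103  ] 35.29137918632074 [ 0.0017 -0.0044 -1.    ]
cap top tool-y -49.00761413234973
-12 350 z -13.6 13.8 mid 0.1
-8 435 z -15.4 16.9 mid 0.7
-4 492 z -17.2 17.7 mid 0.2
0 503 z -17.3 18.5 mid 0.6
4 490 z -17.4 17.9 mid 0.2
8 440 z -15.7 17.0 mid 0.7
12 361 z -13.5 14.3 mid 0.4
tilt of top in tool [-2.00000e-04  4.70000e-03 -4.89791e+01]
[534.59016694  97.74810882 175.17766346]
[381.06111834 114.71911573] [364  98  34  35 769] [545.12203031 195.51265143 122.33918538] [19.59144886 19.54465789  5.92674872]
```

View pics/w16.png

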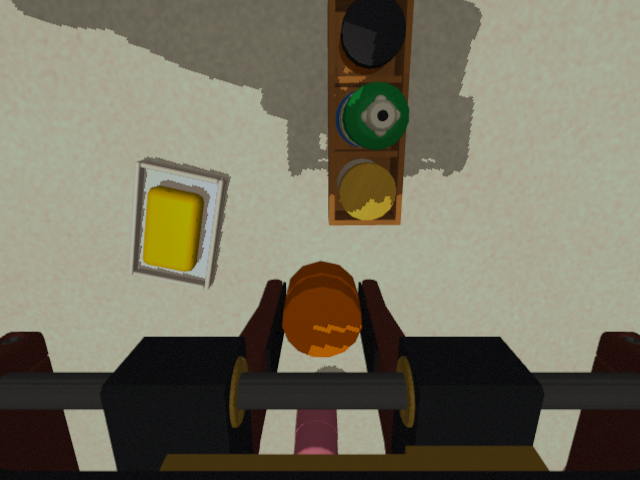

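Wrist view: the cap is held at (322,310) and the bottle's neck is at (381,115).

>>> jog_arm([
  {"dp":[0.03,0.3,0],"turn":[0.0014,0.0005,0],"claw":0.1},
  {"dp":[0.06,0.6,0],"turn":[0.0014,0.0005,0],"claw":0.1},
  {"dp":[0.1,0.8,0],"turn":[0.0014,0.0005,0],"claw":0.1},
  {"dp":[0.13,1,0],"turn":[0.0014,0.0005,0],"claw":0.1},
  {"dp":[0.13,1,0],"turn":[0.0014,0.0005,0],"claw":0.1},
  {"dp":[0.13,1,0],"turn":[0.0014,0.0005,0],"claw":0.1},
])

```text
t: 23.22
ee_pos: [544.9, 177.1, 174.9]
orientation: [-1.559, -0.23, 0.23]
ft_force: [-0.1, -0.1, -0.0]
width: 36.1
```

>>> jog_arm([
  {"dp":[0,0.1,0],"turn":[0,0,0],"claw":0.1},
  {"dp":[0,0.2,0],"turn":[0,0,0],"claw":0.1},
  {"dp":[0,0.2,0],"turn":[0,0,0],"claw":0.1},
  {"dp":[0,0.2,0],"turn":[0,0,0],"claw":0.1},
  {"dp":[0,0.2,0],"turn":[0,0,0],"claw":0.1},
])

```text
t: 23.63
ee_pos: [544.9, 192.9, 174.9]
orientation: [-1.559, -0.23, 0.23]
ft_force: [-0.7, -0.2, -0.9]
width: 36.0
```

```bash
python3 - <<'E'
from h import *
save(cam('scene'),'sc17.png');save(cam('side'),'sd17.png');o=ctrl.get_obs();print(o['t'],o['ee_pos'],o['ft_force'],o['moment'],R.from_rotvec(o['orientation']).as_matrix()[:,1].round(4))
a=cv2.imread('pics/sc17.png')[220:440,320:520];b=cv2.imread('pics/sd17.png')[90:240,220:360]
cv2.imwrite('pics/c17.png',np.hstack([cv2.resize(a,(400,440)),cv2.resize(b,(400,440))]))
E
```

```text
23.7333 [544.89126319 192.83614989 174.88767834] [ 0.11792051  0.50331472 -0.9288564 ] [-0.05622802  0.00733102 -0.01672422] [-2.e-04 -5.e-04 -1.e+00]
```

View pics/c17.png

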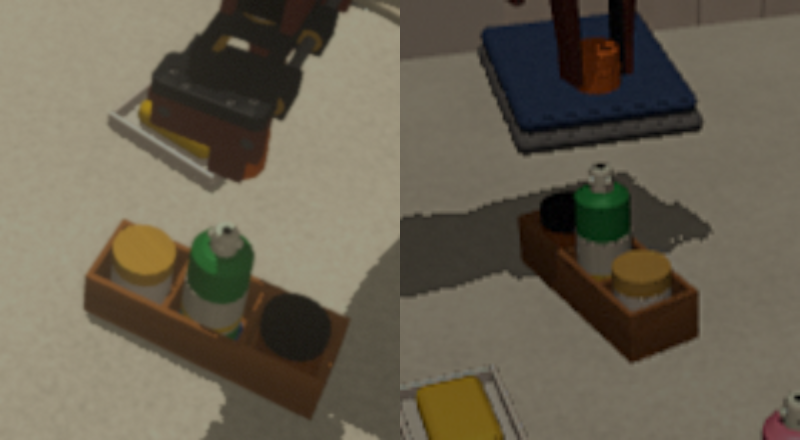

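Both views show the cap upright above the bottle, which stands straight in its cell. Fine-align and lower to just above the neck.

>>> jog_arm([
  {"dp":[0.008,0.031,-0.1],"turn":[0,0,0],"claw":0.1},
  {"dp":[0.008,0.031,-0.25],"turn":[0,0,0],"claw":0.1},
  {"dp":[0.008,0.031,-0.4],"turn":[0,0,0],"claw":0.1},
  {"dp":[0.008,0.031,-0.55],"turn":[0,0,0],"claw":0.1},
  {"dp":[0.008,0.031,-0.7],"turn":[0,0,0],"claw":0.1},
  {"dp":[0.008,0.031,-0.77],"turn":[0,0,0],"claw":0.1},
  {"dp":[0.008,0.031,-0.77],"turn":[0,0,0],"claw":0.1},
  {"dp":[0.008,0.031,-0.77],"turn":[0,0,0],"claw":0.1},
])

```text
t: 24.4
ee_pos: [545.3, 195.3, 112.7]
orientation: [-1.559, -0.229, 0.231]
ft_force: [0.2, -0.2, -0.3]
width: 35.8
```

```bash
python3 - <<'E'
from h import *
save(cam('scene'),'sc18.png');save(cam('side'),'sd18.png');o=ctrl.get_obs();print(o['t'],o['ee_pos'],o['ft_force'],R.from_rotvec(o['orientation']).as_matrix()[:,1].round(4))
a=cv2.imread('pics/sc18.png')[280:380,370:470];b=cv2.imread('pics/sd18.png')[120:220,240:340]
cv2.imwrite('pics/c18.png',np.hstack([cv2.resize(a,(400,400)),cv2.resize(b,(400,400))]))
E
```

```text
24.5 [545.9411784  195.49764533 113.67154902] [-0.77138813 -0.57369053 -0.28656627] [ 5.e-04 -3.e-04 -1.e+00]
```

View pics/c18.png

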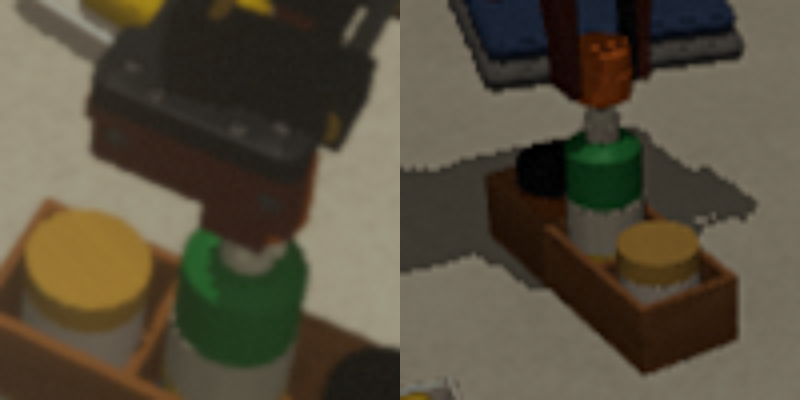

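Cap directly above the neck in both views. Lower gently over it.

>>> jog_arm([
  {"dp":[-0.005,0,-0.03],"turn":[0,0,0],"claw":0.1},
  {"dp":[-0.005,0,-0.06],"turn":[0,0,0],"claw":0.1},
  {"dp":[-0.005,0,-0.09],"turn":[0,0,0],"claw":0.1},
  {"dp":[-0.005,0,-0.12],"turn":[0,0,0],"claw":0.1},
  {"dp":[-0.005,0,-0.15],"turn":[0,0,0],"claw":0.1},
  {"dp":[-0.005,0,-0.15],"turn":[0,0,0],"claw":0.1},
])

```text
t: 25.0
ee_pos: [545.2, 195.4, 101.1]
orientation: [-1.559, -0.229, 0.23]
ft_force: [-0.3, -0.3, -0.2]
width: 35.5
```

>>> jog_arm([
  {"dp":[0,0,-0.02],"turn":[0,0,0],"claw":0.1},
  {"dp":[0,0,-0.04],"turn":[0,0,0],"claw":0.1},
  {"dp":[0,0,-0.05],"turn":[0,0,0],"claw":0.1},
  {"dp":[0,0,-0.05],"turn":[0,0,0],"claw":0.1},
])

```text
t: 25.33
ee_pos: [545.5, 195.5, 97.4]
orientation: [-1.559, -0.23, 0.229]
ft_force: [-0.3, -0.1, 2.8]
width: 35.9
```

>>> jog_arm([
  {"dp":[0,0,-0.01],"turn":[0,0,0],"claw":0.1},
  {"dp":[0,0,-0.02],"turn":[0,0,0],"claw":0.1},
  {"dp":[0,0,-0.025],"turn":[0,0,0],"claw":0.1},
  {"dp":[0,0,-0.025],"turn":[0,0,0],"claw":0.1},
])

```text
t: 25.67
ee_pos: [546.4, 195.8, 96.7]
orientation: [-1.559, -0.231, 0.228]
ft_force: [-1.7, -0.2, 10.2]
width: 35.4
```

Lip met the nubs at the expected height; keep pushing.

>>> jog_arm([
  {"dp":[-0.005,0,-0.02],"turn":[0,0,0],"claw":0.1},
  {"dp":[-0.01,0,-0.03],"turn":[0,0,0],"claw":0.1},
  {"dp":[-0.01,0,-0.035],"turn":[0,0,0],"claw":0.1},
  {"dp":[-0.01,0,-0.035],"turn":[0,0,0],"claw":0.1},
])

```text
t: 26.0
ee_pos: [546.2, 195.9, 95.0]
orientation: [-1.558, -0.233, 0.227]
ft_force: [-0.9, -0.8, 6.1]
width: 35.5
```

```bash
python3 capm.py; python3 - <<'E'
from h import *
print(ctrl.get_obs()['ft_force'],ctrl.get_obs()['moment'])
E
```

```text
26.0 [546.23476317 195.94786497  95.03419877] [-0.9405647  -0.75941552  6.05296638] 35.54995201549749 [ 3.8e-03  8.0e-04 -1.0e+00]
cap top tool-y -49.02138593106436
-12 353 z -13.6 14.0 mid 0.2
-8 442 z -15.9 16.7 mid 0.4
-4 492 z -17.0 17.7 mid 0.3
0 508 z -17.5 18.3 mid 0.4
4 489 z -17.5 17.9 mid 0.2
8 438 z -15.5 16.7 mid 0.6
12 358 z -14.2 14.2 mid -0.0
tilt of top in tool [ 7.00000e-04  8.10000e-03 -4.90077e+01]
[-2.17145068 -0.06311181  6.99193963] [-0.19466223  0.20935716  0.00940624]
```

No slip in the grip, and the force has passed its peak. Continue to home.

>>> jog_arm([
  {"dp":[-0.005,0,-0.02],"turn":[0,0,0],"claw":0.1},
  {"dp":[-0.005,0,-0.04],"turn":[0,0,0],"claw":0.1},
  {"dp":[-0.005,0,-0.05],"turn":[0,0,0],"claw":0.1},
  {"dp":[-0.005,0,-0.05],"turn":[0,0,0],"claw":0.1},
])

```text
t: 26.38
ee_pos: [545.0, 195.7, 90.1]
orientation: [-1.559, -0.231, 0.228]
ft_force: [-0.3, 0.7, -2.9]
width: 36.0
```

>>> jog_arm([
  {"dp":[0,0,-0.01],"turn":[0,0,0],"claw":0.1},
  {"dp":[0,0,-0.02],"turn":[0,0,0],"claw":0.1},
  {"dp":[0,0,-0.03],"turn":[0,0,0],"claw":0.1},
  {"dp":[0,0,-0.03],"turn":[0,0,0],"claw":0.1},
])

```text
t: 26.72
ee_pos: [545.3, 195.7, 88.1]
orientation: [-1.559, -0.232, 0.228]
ft_force: [-0.8, 0.3, 3.4]
width: 35.4
```

Clicked: the force dropped to about zero, then contact came at 88 mm as predicted for home. Now press firmly.

>>> jog_arm([
  {"dp":[0,0,-0.01],"turn":[0,0,0],"claw":0.1},
  {"dp":[0,0,-0.02],"turn":[0,0,0],"claw":0.1},
  {"dp":[0,0,-0.03],"turn":[0,0,0],"claw":0.1},
  {"dp":[0,0,-0.03],"turn":[0,0,0],"claw":0.1},
  {"dp":[0,0,-0.03],"turn":[0,0,0],"claw":0.1},
])

```text
t: 27.13
ee_pos: [546.6, 196.2, 88.0]
orientation: [-1.558, -0.234, 0.225]
ft_force: [-3.7, -1.5, 18.5]
width: 35.8
```

```bash
python3 capm.py; python3 - <<'E'
from h import *
o=ctrl.get_obs();print(o['ee_pos'],o['ft_force'],o['moment'])
E
```

```text
27.1333 [546.60636586 196.15078662  88.01573747] [-3.74930584 -1.46804565 18.46911099] 35.8145597541744 [ 0.0052  0.0012 -1.    ]
cap top tool-y -49.118684558795756
-12 353 z -13.0 13.8 mid 0.4
-8 435 z -16.0 16.8 mid 0.4
-4 491 z -16.8 17.7 mid 0.4
0 504 z -17.6 18.5 mid 0.5
4 488 z -16.8 17.8 mid 0.5
8 442 z -15.6 16.9 mid 0.6
12 363 z -13.6 14.0 mid 0.2
tilt of top in tool [ 4.10000e-03  9.50000e-03 -4.91048e+01]
[546.59518988 196.13042927  88.02393106] [-3.81434464 -2.21497565 18.92217062] [-0.38210004  0.85913152 -0.02524547]
```

```bash
python3 - <<'E'
from h import *
save(cam('scene'),'sc19.png');save(cam('side'),'sd19.png');o=ctrl.get_obs();print(o['t'],o['ee_pos'],o['ft_force'],o['width'])
a=cv2.imread('pics/sc19.png')[270:430,350:510];b=cv2.imread('pics/sd19.png')[120:220,240:340]
cv2.imwrite('pics/c19.png',np.hstack([cv2.resize(a,(400,400)),cv2.resize(b,(400,400))]))
E
```

```text
27.2833 [546.59865546 196.13775933  88.0404061 ] [-4.5785257  -1.23231271 17.5770255 ] 35.6159992905242
```

View pics/c19.png

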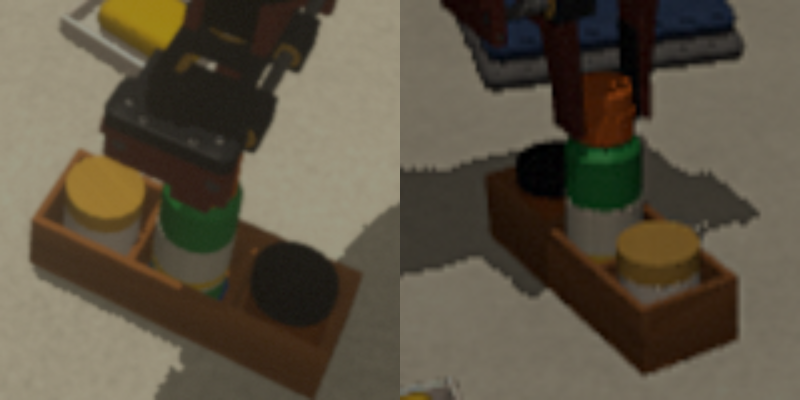

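The cap sits down on the shoulder, the bottle is upright in its cell, the jars are in place, and the press holds at about 18 N. Hand in.

```bash
python3 -c "
from h import *
print(ctrl.close_job()); o=ctrl.get_obs(); print(o['t'],o['ee_pos'],o['ft_force'],o['width'])"
```

```text
the job is handed in; nothing more can be done
None
the job is handed in; nothing more can be done
```

I stood the green bottle in the caddy's empty middle cell and let go. Then I pressed the orange cap onto its neck until it clicked and handed the job in at 27.3 s, still gripping and pressing; no verdict was reported.

**Last checks that agreed**
- **Bottle:** its neck was within about 1 mm of the pad centre, its top read about 123 mm, and it looked upright in both fixed views.
- **Click:** the push rose to about 10 N at the nubs, dropped to about zero, and met a firm stop at the predicted home height, with the cap's underside at about 107 mm.
- **Press:** about 18 N downward and steady, with the cap held at 35.6 mm finger width.
- **Other things:** the jars looked undisturbed in the last views; the tumbler and soap dish were not touched on the way.

**Checks that failed or disagreed**
- **Fingertips:** they are really about 26 mm above the reported TCP. The first cap grasp therefore closed on air just above the cap; nothing moved, and I corrected it and gripped again.
- **Sideways load:** the final press carried about 4 N sideways, with roughly 1 mm of sideways shift and 0.005 rad of tool tilt.
- **Position readings:** the two wrist views of the neck differed by about 0.6 mm, and the scene and side cameras by several mm, so I relied on the wrist camera.

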